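# Unstack the finds boxes into their foam mounts

### The arm

A 6-joint arm with a two-finger parallel gripper is mounted at the origin on the work surface. World frame = base frame: x ahead of the robot, y to its left, z up, the work surface at z = 0. Lengths are in m, angles in rad, forces in N, time in s.
With the tool pointing down it reaches from about 0.275 to 0.825 m from the base axis. Payload 4.9 kg.
Tool frame: the origin (TCP) lies on the centre line of the jaws, within the pads' length; the fingertips stand 14 mm ahead of it and the grasp point (between the pads) lies 5 mm behind it; y points along the fingers, x is the direction in which the jaws open and shut, and the axes are right-handed (so a half turn about y gives the same grasp; the last joint's range is limited). The gripper opens to 85 mm and grips with 20 to 120 N. Pads are 22 mm wide; open, the fingers measure 114 mm over their backs; the gripper's body (76 mm by 85 mm) begins 54 mm behind the grasp point. The pads swing forward as they close: fully open they stand 13 mm farther back than shut.
Start: joints at [-1.237, 0.326, -0.193, 1.052, 0, 1.437], TCP at [0.248, -0.491, 0.224] pointing down, gripper open.
Joint ranges: [-2.65, 2.65], [-0.97, 1.79], [-1.3, 1.35], [-1.93, 2.1], [-1.47, 1.37], [-3.14, 3.14]. Speed limits (rad/s): [2.57, 2.57, 3.14, 3.14, 3.14, 3.14].

### API

Orientations are given as a 3x3 rotation matrix whose columns are the frame's x, y, z axes.
In Python, from bench import bot gives the robot as it stands. The module is installed in compiled form; this text tells all that it offers.
- The arm moves only by the tool jog_arm, never from a script. Its arguments are lists of equal length, an entry for each row: "xyz": the shift along the tool's x, y, z normalised to -1 to 1, where 1 is 0.1 m, a list of three; "rotation": the turn, a rotation vector about the tool's x, y, z normalised to -1 to 1, where 1 is 2 rad, a list of three; "jaw": the gripper's target within -1 to 1 (fully open at 1, half-way at 0, shut at -1). A call has 1 to 20 rows; each row is the pose to reach, as a shift and turn from the pose measured when the call began, along the tool's axes at that moment; what a row does not reach only later rows make up. A row lasts 1/8 s, in which the tool goes at most 62.5 mm and 10.7 degrees, less where a joint would pass 70% of its speed; a pose out of reach is approached as far as the arm can. A call with a number of a shift or a turn outside -1 to 1 is refused whole. A call with a gripper value outside its range is refused whole. The fingers move at their own pace and stop on an object; "squeeze" is the grip in N (left out, the last holds). Time passes only in rows, so rows that repeat a pose let the fingers close. It gives the time, the measured TCP pose, the force and the opening at its end, in the units of the state.
- bot.get_state(): the state, without advancing time (a new reading comes with each control period).
- bot.get_image(name): name is "scene" or "top" or "wrist"; returns a dict with "image" (384x512x3 uint8, red, green, blue), "fx", "fy", "cx", "cy" (pixels), "eye" and "orientation" of the camera in the world; the wrist camera has in their place "mount" (4x4, takes a point from camera to tool coordinates, whose origin is the TCP and whose axes are the tool frame's). Camera axes: x right, y down, z forward; pixel columns grow to the right and rows downward; lengths in m; the calibration is good to about 2 mm. The wrist camera is an equidistant fisheye: a pixel r from the principal point sees the ray r / f radians off the axis. A picture is of the moment at which its call begins: read the wrist's pose just before it. There is no depth.
- bot.job_done(): hands the job in, once; it reports no verdict.
The state is a dict: "time_s": time; "qpos": joint angles; "qd": joint speeds; "tau": joint torques, N m; "tool_pos": TCP position; "ee_rot": TCP orientation; "force": force on the tool from outside, world axes, zero at the start; "ft_torque": the same for the moment, N m; "gripper_width": finger opening in m.
Only numpy, scipy, OpenCV 4.12 (cv2) and the standard library are available. Lean on these libraries where they do the work, as an engineer would, in place of code of your own. Each camera call takes 0.05 s, during which the arm holds its last target.

### The job

Take the stack of finds boxes apart from the top down, one box at a time, and set each straight into the grey foam mount whose cut-out has its shape and size, lying flat on the cut-out's floor. Set the boxes down upright and gently, never dropping them, and leave the fragile clay bowl where it stands.

Things in the scene. Friction and masses are not known exactly. Their poses are not given: they have to be found in the camera images.
- small_box: small brown wooden box, 44 x 22 mm and 24 mm high, the top of the stack, standing on the tin. Origin: centre of its underside; x along the 44 mm side, z up
- tin: round aluminium tin with lid, 46 mm diameter, 26 mm high, second from the top, standing on the square box. Origin: centre of its underside; z up
- square_box: square white plastic box with lid, 54 x 54 mm, 30 mm high, third from the top, standing on the long box. Origin: centre of its underside; x and y along its sides, z up
- long_box: long brown cardboard box with lid, 110 x 56 mm, 34 mm high, the bottom of the stack, standing loose on the bench. Origin: centre of its underside; x along the 110 mm side, z up
- foam_small: grey foam mount fixed to the bench, 88 x 66 mm outside, 12 mm high, with one 60 x 38 mm rectangular cut-out in its middle, 8 mm deep, over a white card floor that lies 4 mm above the bench. Origin: centre of its underside, on the bench, under the middle of the cut-out; x along the cut-out's longer side. It is the place of the small wooden box (8 mm clear all round)
- foam_round: grey foam mount fixed to the bench, 90 x 90 mm outside, 12 mm high, with one 62 mm round cut-out in its middle, 8 mm deep, over a white card floor that lies 4 mm above the bench. Origin: centre of its underside, on the bench, under the middle of the cut-out. It is the place of the round tin (8 mm clear all round)
- foam_square: grey foam mount fixed to the bench, 98 x 98 mm outside, 12 mm high, with one 70 x 70 mm square cut-out in its middle, 8 mm deep, over a white card floor that lies 4 mm above the bench. Origin: centre of its underside, on the bench, under the middle of the cut-out; x and y along its sides. It is the place of the square white box (8 mm clear all round)
- foam_long: grey foam mount fixed to the bench, 154 x 100 mm outside, 12 mm high, with one 126 x 72 mm rectangular cut-out in its middle, 8 mm deep, over a white card floor that lies 4 mm above the bench. Origin: centre of its underside, on the bench, under the middle of the cut-out; x along the cut-out's longer side. It is the place of the long cardboard box (8 mm clear all round)
- clay_bowl: small fragile terracotta bowl standing loose among the mounts, 72 mm across the rim, 45 mm high; not to be moved. Origin: centre of its underside

How it is judged:
By the outcome, as a careful person would: the job done as asked, in the order asked, and still so for the second after the job is handed in, with the robot touching nothing.
It also fails if it takes over 120 s, if anything falls off the work surface, if the arm or the gripper's body presses on something with over 40 N, if the wrist force passes 120 N, or if a joint passes its speed limit or range.

## Working session

There is one attempt and no reset: what is moved stays moved. The work goes in short steps, Python scripts to look and compute and a tool call to move; the robot and the scene stay as the last step left them, time stands still between calls to the robot, and variables do not carry over. Pictures are saved under pics/ and viewed, and the job is handed in when it is done.

Besides the shell and the picture viewer there is one more tool, called after "Emit:" by a JSON object that holds its "op" and its "data", one argument or row to a line. jog_arm: Moves the arm, as the interface text tells. Scaled input: -1 to 1 covers 0.1 m each way for a shift and 2 rad each way for a turn. Its arguments: {"type":"object","properties":{"xyz":{"type":"array","items":{"type":"array","items":{"type":"number"}}},"rotation":{"type":"array","items":{"type":"array","items":{"type":"number"}}},"jaw":{"type":"array","items":{"type":"number"}},"squeeze":{"type":"number"}},"required":["xyz","rotation","jaw"]}

```bash
mkdir -p pics; python3 - <<'E'
from bench import bot
import cv2, numpy as np
s=bot.get_state()
for k,v in s.items(): print(k,np.round(v,4).tolist())
for n in ["scene","top","wrist"]:
    d=bot.get_image(n)
    cv2.imwrite(f"pics/{n}0.png",d["image"][:,:,::-1])
    print(n,{k:np.round(v,4).tolist() for k,v in d.items() if k!="image"})
E
```

```text
time_s 0.0
qpos [-1.2372, 0.3269, -0.1936, 1.052, 0.0, 1.4366]
qd [-0.0008, -0.0013, -0.0009, -0.0017, 0.0008, 0.0006]
tau [0.0005, -44.3402, 26.2439, 0.0155, -0.0001, -0.0]
tool_pos [0.2478, -0.4904, 0.223]
ee_rot [[0.4509, -0.0005, 0.8926], [-0.8926, 0.0016, 0.4509], [-0.0017, -1.0, 0.0002]]
force [0.466, 1.0238, -0.1965]
ft_torque [-0.0382, -0.0018, 0.0104]
gripper_width 0.0852
scene {'fx': 429.5871, 'fy': 429.5871, 'cx': 257.2812, 'cy': 192.5107, 'eye': [1.2774, 0.6441, 0.7682], 'orientation': [[-0.6537, 0.4512, -0.6075], [0.7566, 0.3733, -0.5369], [-0.0155, -0.8106, -0.5854]]}
top {'fx': 447.3288, 'fy': 447.3288, 'cx': 246.7941, 'cy': 195.1232, 'eye': [0.3321, 0.0104, 1.3296], 'orientation': [[-0.0201, -0.9854, 0.169], [-0.9998, 0.0187, -0.0098], [0.0065, -0.1692, -0.9856]]}
wrist {'fx': 297.3186, 'fy': 297.3186, 'cx': 253.3216, 'cy': 194.5269, 'mount': [[1.0, -0.0003, -0.0003, 0.0002], [0.0002, -0.3016, 0.9534, -0.1506], [-0.0004, -0.9534, -0.3016, 0.0772], [0.0, 0.0, 0.0, 1.0]]}
```

View pics/top0.png

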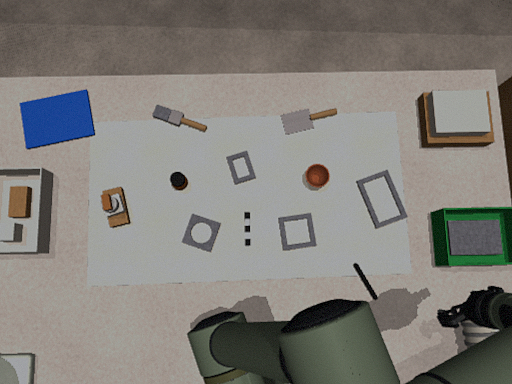

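View pics/scene0.png

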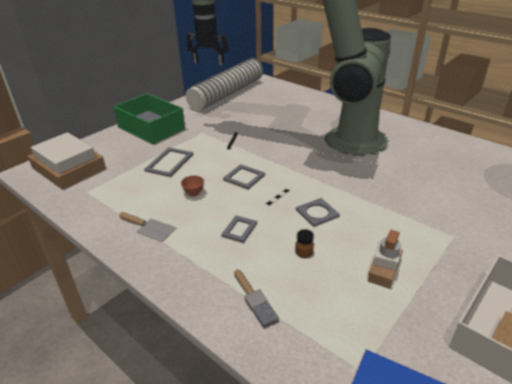

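View pics/wrist0.png

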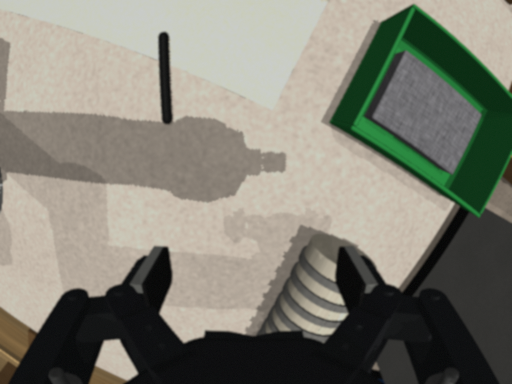

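```bash
cat > h.py <<'E'
import numpy as np, cv2
from bench import bot
def ray(d,u,v):
    p=np.array([(u-d["cx"])/d["fx"],(v-d["cy"])/d["fy"],1.0])
    return np.array(d["eye"]),np.array(d["orientation"])@p
def plane(d,u,v,z):
    e,r=ray(d,u,v); return e+r*(z-e[2])/r[2]
def proj(d,P):
    c=np.array(d["orientation"]).T@(np.array(P,float)-d["eye"])
    return np.array([d["cx"]+d["fx"]*c[0]/c[2],d["cy"]+d["fy"]*c[1]/c[2]])
def wray(d,s,u,v):
    x=u-d["cx"];y=v-d["cy"];r=np.hypot(x,y);th=r/d["fx"]
    dc=np.array([np.sin(th)*x/max(r,1e-9),np.sin(th)*y/max(r,1e-9),np.cos(th)])
    M=np.array(d["mount"]);R=np.array(s["ee_rot"])
    return np.array(s["tool_pos"])+R@M[:3,3], R@M[:3,:3]@dc
def wplane(d,s,u,v,z):
    e,r=wray(d,s,u,v); return e+r*(z-e[2])/r[2]
def wproj(d,s,P):
    M=np.array(d["mount"]);R=np.array(s["ee_rot"])
    c=M[:3,:3].T@(R.T@(np.array(P)-s["tool_pos"])-M[:3,3])
    th=np.arctan2(np.hypot(c[0],c[1]),c[2]);h=np.hypot(c[0],c[1])
    return np.array([d["cx"]+d["fx"]*th*c[0]/h,d["cy"]+d["fx"]*th*c[1]/h])
def crop(im,x0,y0,w,h,k,name):
    cv2.imwrite(name,cv2.resize(im[y0:y0+h,x0:x0+w,::-1],None,fx=k,fy=k,interpolation=cv2.INTER_CUBIC))
E
python3 - <<'E'
from h import *
t=bot.get_image("top"); sc=bot.get_image("scene")
np.save("t.npy",t,allow_pickle=True); np.save("sc.npy",sc,allow_pickle=True)
crop(t["image"],85,150,130,110,6,"pics/t1.png")
crop(t["image"],180,140,240,125,3.3,"pics/t2.png")
crop(sc["image"],280,180,150,120,5,"pics/s1.png")
E
```

```text
(no output)
```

View pics/t1.png

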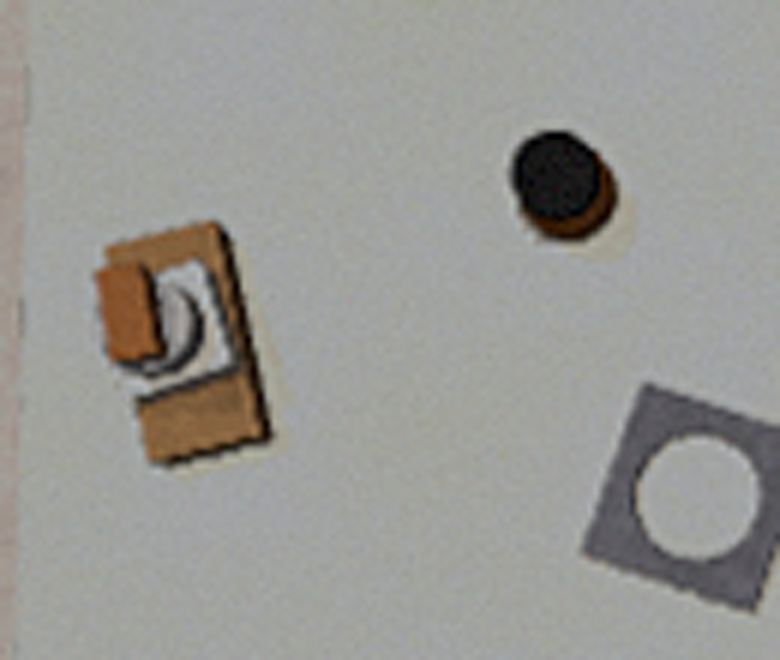

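View pics/t2.png

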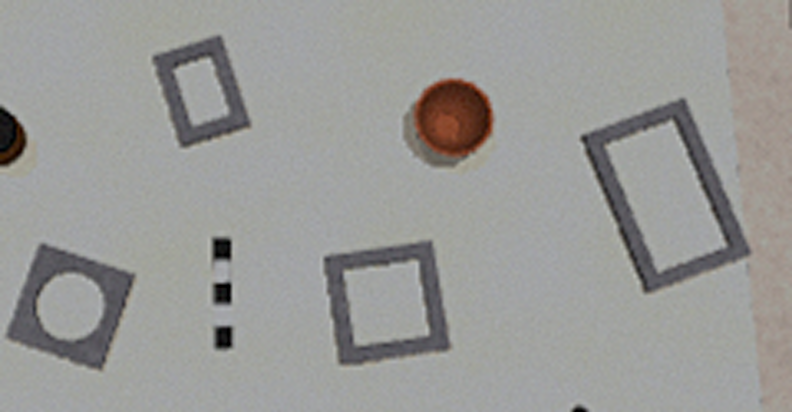

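View pics/s1.png

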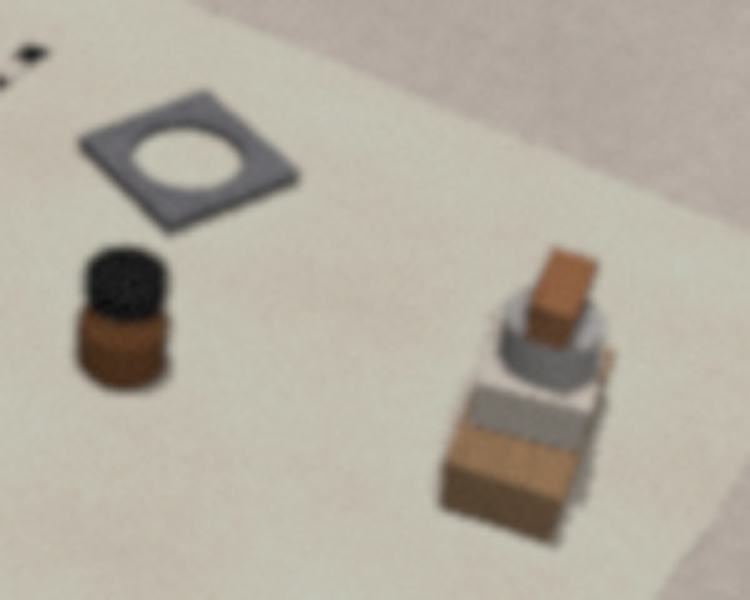

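```bash
cat > meas.py <<'E'
from h import *
t=np.load("t.npy",allow_pickle=True).item()
im=t["image"].astype(np.uint8)
hsv=cv2.cvtColor(im,cv2.COLOR_RGB2HSV)
reg=np.zeros(im.shape[:2],np.uint8); reg[150:255,180:415]=1
m=((hsv[...,2]<135)&(hsv[...,2]>60)&(hsv[...,1]<60)).astype(np.uint8)*reg
def rect(c,z):
    P=np.array([plane(t,u,v,z)[:2] for u,v in c.reshape(-1,2)])
    r=cv2.minAreaRect((P*1000).astype(np.float32)); return r
def show(name,c,z):
    r=rect(c,z); (cx,cy),(w,h),a=r
    if w<h: a+=90; w,h=h,w
    print(name,"c",round(cx,1),round(cy,1),"size",round(w,1),round(h,1),"long-axis deg",round(a,1))
cs,hh=cv2.findContours(m,cv2.RETR_CCOMP,cv2.CHAIN_APPROX_NONE)
for i,c in enumerate(cs):
    if cv2.contourArea(c)>150:
        show("outer" if hh[0][i][3]<0 else "hole",c,0.012)
# bowl
b=((hsv[...,0]<12)&(hsv[...,1]>120)).astype(np.uint8)
b2=b.copy(); b2[:,:295]=0;b2[:,335:]=0;b2[:160]=0;b2[195:]=0
c=max(cv2.findContours(b2,0,1)[0],key=cv2.contourArea); show("bowl rim",c,0.045)
b2=((hsv[...,2]<45)).astype(np.uint8);b2[:,:165]=0;b2[:,195:]=0;b2[:165]=0;b2[200:]=0
c=max(cv2.findContours(b2,0,1)[0],key=cv2.contourArea); show("jar top",c,0.06)
E
python3 meas.py
python3 - <<'E'
from h import *
t=np.load("t.npy",allow_pickle=True).item()
# corners from 6x crop at (85,150)
def pt(u,v): return u/6+85-.5+.5/6, v/6+150-.5+.5/6
for n,z,L in [("small",.114,[(97,268),(148,262),(160,355),(112,362)]),("square",.064,[(207,258),(238,368)]),("long",.034,[(105,247),(217,222),(270,437),(155,465)])]:
    P=[plane(t,*pt(*p),z)*1000 for p in L]
    print(n,np.round(P,0)[:,:2].tolist(), np.round(np.mean(P,0),1)[:2])
E
```

```text
outer c 448.9 134.8 size 91.9 91.8 long-axis deg 69.8
hole c 449.1 134.3 size 64.0 60.9 long-axis deg 134.6
outer c 446.4 -147.2 size 101.3 100.5 long-axis deg 97.3
hole c 446.7 -147.4 size 73.3 72.9 long-axis deg 6.9
outer c 539.4 -403.7 size 155.2 105.1 long-axis deg 19.0
hole c 540.2 -406.2 size 129.7 78.1 long-axis deg 19.2
outer c 643.7 15.1 size 91.8 67.7 long-axis deg 16.8
hole c 643.8 14.2 size 61.8 41.3 long-axis deg 17.1
bowl rim c 608.6 -210.0 size 66.5 64.8 long-axis deg 177.6
jar top c 601.0 197.4 size 41.6 37.6 long-axis deg 0.2
small [[551.0, 400.0], [553.0, 377.0], [510.0, 370.0], [507.0, 392.0]] [530.1 384.7]
square [[563.0, 364.0], [510.0, 348.0]] [536.8 355.8]
long [[575.0, 422.0], [587.0, 368.0], [480.0, 339.0], [468.0, 394.0]] [527.6 381. ]
```

Emit:
{"op": "jog_arm", "data": {
  "xyz": [
    [-0.5,0,0.5],
    [-1,0,1],
    [-1,0,1],
    [-1,0,1],
    [-1,0,1],
    [-1,0,1],
    [-1,0,1],
    [-1,0,1]
  ],
  "rotation": [
    [0,-0.09,0],
    [0,-0.18,0],
    [0,-0.27,0],
    [0,-0.36,0],
    [0,-0.45,0],
    [0,-0.54,0],
    [0,-0.63,0],
    [0,-0.7,0]
  ],
  "jaw": [1,1,1,1,1,1,1,1]
}}

```text
time_s: 1.25
tool_pos: [0.292, -0.3562, 0.2235]
ee_rot: [[0.955, -0.0, -0.297], [0.297, 0.001, 0.955], [-0.0, -1.0, 0.001]]
force: [0.6, 0.2, 0.2]
gripper_width: 0.0853
```

```bash
cat > plan.py <<'E'
from h import *
import sys
from scipy.spatial.transform import Rotation as Ro
def plan(x,y,z,zyaw_deg,show=True):
    s=bot.get_state(); R=np.array(s["ee_rot"]); p=np.array(s["tool_pos"])
    a=np.radians(zyaw_deg); Z=np.array([np.cos(a),np.sin(a),0]); Y=np.array([0,0,-1.]); X=np.cross(Y,Z)
    T=np.array([X,Y,Z]).T
    d=R.T@(np.array([x,y,z])-p)/0.1
    rv=Ro.from_matrix(R.T@T).as_rotvec()/2
    print("t",round(float(s["time_s"]),2),"pos",np.round(p*1000,1),"zyaw",round(float(np.degrees(np.arctan2(R[1,2],R[0,2]))),1),"q6",round(float(s["qpos"][5]),2),"w",round(float(s["gripper_width"])*1000,1),"F",np.round(s["force"],1))
    print("xyz",np.round(d,2),"rot",np.round(rv,3))
if __name__=="__main__": plan(*map(float,sys.argv[1:]))
E
python3 plan.py .53 .385 .26 -170
```

```text
t 1.25 pos [ 292.  -356.2  223.5] zyaw 107.3 q6 0.22 w 85.3 F [0.6 0.2 0.2]
xyz [ 4.48 -0.36  6.37] rot [-0.    -0.722  0.   ]
```

Emit:
{"op": "jog_arm", "data": {
  "xyz": [
    [0.35,0,0.5],
    [0.7,-0.2,1],
    [0.7,-0.3,1],
    [0.7,-0.36,1],
    [0.7,-0.36,1],
    [0.7,-0.36,1],
    [0.7,-0.36,1],
    [0.7,-0.36,1]
  ],
  "rotation": [
    [0,-0.09,0],
    [0,-0.18,0],
    [0,-0.27,0],
    [0,-0.36,0],
    [0,-0.45,0],
    [0,-0.54,0],
    [0,-0.63,0],
    [0,-0.722,0]
  ],
  "jaw": [0,0,0,0,0,0,0,0]
}}

```text
time_s: 2.25
tool_pos: [0.3291, -0.2399, 0.2595]
ee_rot: [[-0.18, -0.0, -0.984], [0.984, 0.001, -0.18], [0.001, -1.0, 0.0]]
force: [-0.4, 0.2, -0.4]
gripper_width: 0.0429
```

```bash
python3 plan.py .53 .385 .26 -170
```

```text
t 2.25 pos [ 329.1 -239.9  259.5] zyaw -169.6 q6 -0.99 w 42.9 F [-0.4  0.2 -0.4]
xyz [ 5.78  0.   -3.1 ] rot [-0.     0.003  0.   ]
```

Emit:
{"op": "jog_arm", "data": {
  "xyz": [
    [0.5,0,-0.27],
    [0.96,0,-0.52]
  ],
  "rotation": [
    [0,0,0],
    [0,0,0]
  ],
  "jaw": [0,0]
}}

```text
time_s: 2.5
tool_pos: [0.3631, -0.1352, 0.2596]
ee_rot: [[-0.178, -0.0, -0.984], [0.984, 0.001, -0.178], [0.001, -1.0, -0.0]]
force: [0.6, -0.6, 0.3]
gripper_width: 0.0427
```

Emit:
{"op": "jog_arm", "data": {
  "xyz": [
    [0.5,0,-0.27],
    [1,0,-0.54]
  ],
  "rotation": [
    [0,0,0],
    [0,0,0]
  ],
  "jaw": [0,0]
}}

```text
time_s: 2.75
tool_pos: [0.3988, -0.0256, 0.2599]
ee_rot: [[-0.177, 0.001, -0.984], [0.984, 0.001, -0.177], [0.001, -1.0, -0.001]]
force: [0.1, 0.1, 0.2]
gripper_width: 0.0425
```

Emit:
{"op": "jog_arm", "data": {
  "xyz": [
    [0.5,0,-0.27],
    [1,0,-0.54]
  ],
  "rotation": [
    [0,0,0],
    [0,0,0]
  ],
  "jaw": [0,0]
}}

```text
time_s: 3.0
tool_pos: [0.4346, 0.0843, 0.2603]
ee_rot: [[-0.178, 0.002, -0.984], [0.984, 0.001, -0.178], [0.0, -1.0, -0.002]]
force: [0.1, -1.2, -0.1]
gripper_width: 0.0427
```

Emit:
{"op": "jog_arm", "data": {
  "xyz": [
    [0.5,0,-0.27],
    [1,0,-0.54]
  ],
  "rotation": [
    [0,0,0],
    [0,0,0]
  ],
  "jaw": [0,0]
}}

```text
time_s: 3.25
tool_pos: [0.4703, 0.1944, 0.2605]
ee_rot: [[-0.178, 0.002, -0.984], [0.984, 0.0, -0.178], [0.0, -1.0, -0.002]]
force: [1.8, -0.3, 0.3]
gripper_width: 0.0425
```

Emit:
{"op": "jog_arm", "data": {
  "xyz": [
    [0.5,0,-0.27],
    [1,0,-0.54]
  ],
  "rotation": [
    [0,0,0],
    [0,0,0]
  ],
  "jaw": [0,0]
}}

```text
time_s: 3.5
tool_pos: [0.506, 0.3045, 0.2605]
ee_rot: [[-0.178, 0.003, -0.984], [0.984, 0.0, -0.178], [-0.0, -1.0, -0.003]]
force: [1.1, -0.3, 0.1]
gripper_width: 0.0426
```

```bash
python3 plan.py .53 .385 .26 -170
```

```text
t 3.5 pos [506.  304.5 260.5] zyaw -169.7 q6 0.24 w 42.6 F [ 1.1 -0.3  0.1]
xyz [ 0.75  0.01 -0.38] rot [ 0.001  0.002 -0.   ]
```

Emit:
{"op": "jog_arm", "data": {
  "xyz": [
    [0.4,0,-0.2],
    [0.75,0,-0.38],
    [0.75,0,-0.38],
    [0.75,0,-0.38]
  ],
  "rotation": [
    [0,0,0],
    [0,0,0],
    [0,0,0],
    [0,0,0]
  ],
  "jaw": [0,0,0,0]
}}

```text
time_s: 4.0
tool_pos: [0.5296, 0.3845, 0.2601]
ee_rot: [[-0.179, 0.002, -0.984], [0.984, -0.001, -0.179], [-0.001, -1.0, -0.001]]
force: [-0.2, -0.3, 0.3]
gripper_width: 0.0427
```

```bash
cat > wr.py <<'E'
from h import *
import sys
n=sys.argv[1]
s=bot.get_state(); d=bot.get_image("wrist"); d["state"]=s
np.save(f"w{n}.npy",d,allow_pickle=True)
crop(d["image"],0,0,512,384,1.5,f"pics/w{n}.png")
print(np.round(s["tool_pos"],4),s["gripper_width"])
E
python3 wr.py 1
```

```text
[0.5296 0.3845 0.2601] 0.04267563834254787
```

View pics/w1.png

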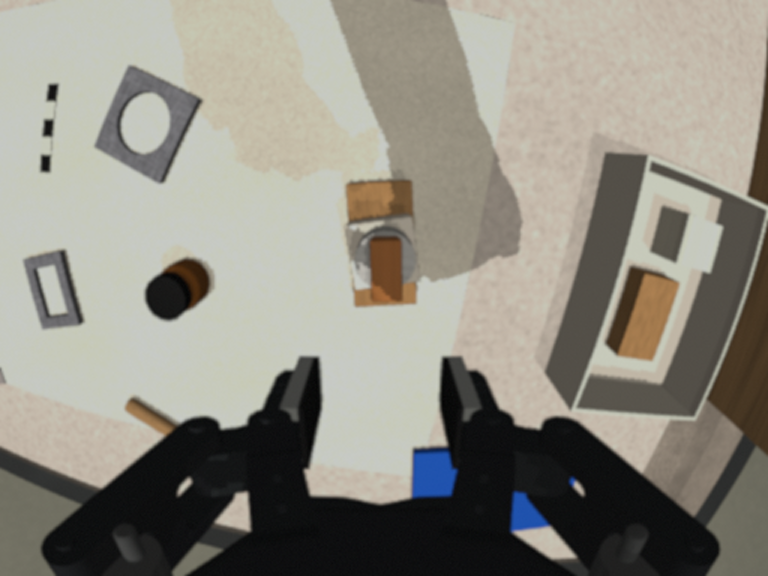

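```bash
python3 - <<'E'
from h import *
d=np.load("w1.npy",allow_pickle=True).item(); s=d["state"]
im=d["image"]; hsv=cv2.cvtColor(im,cv2.COLOR_RGB2HSV)
crop(im,215,105,90,115,5,"pics/w1c.png")
m=((hsv[...,0]<14)&(hsv[...,1]>150)).astype(np.uint8); m[:, :235]=0;m[:,290:]=0;m[:150]=0;m[215:]=0
c=max(cv2.findContours(m,0,1)[0],key=cv2.contourArea); print(cv2.contourArea(c),cv2.boundingRect(c))
P=np.array([wplane(d,s,u,v,.114)[:2]*1000 for u,v in c.reshape(-1,2)],np.float32)
print(cv2.minAreaRect(P))
# tips: intersect with tool z=0 plane
R=np.array(s["ee_rot"])
for u,v in [(318/1.5,357/1.5),(442/1.5,357/1.5),(300/1.5,357/1.5),(460/1.5,357/1.5)]:
    e,r=wray(d,s,u,v); e=R.T@(e-s["tool_pos"]); r=R.T@r
    for zz in (-.011,0,.011):
        print(zz,np.round((e+r*(zz-e[2])/r[2])*1000,1),end=" ")
    print()
E
```

```text
628.0 (248, 159, 19, 42)
((530.1138916015625, 388.17352294921875), (43.82630920410156, 18.93562889099121), 10.318846702575684)
-0.011 [-28.2  30.  -11. ] 0 [-24.7   7.4   0. ] 0.011 [-21.2 -15.1  11. ] 
-0.011 [ 27.8  30.  -11. ] 0 [24.3  7.4  0. ] 0.011 [ 20.8 -15.2  11. ] 
-0.011 [-36.4  29.7 -11. ] 0 [-31.9   7.2   0. ] 0.011 [-27.4 -15.3  11. ] 
-0.011 [ 36.   29.7 -11. ] 0 [31.5  7.1  0. ] 0.011 [ 27.  -15.4  11. ]
```

View pics/w1c.png

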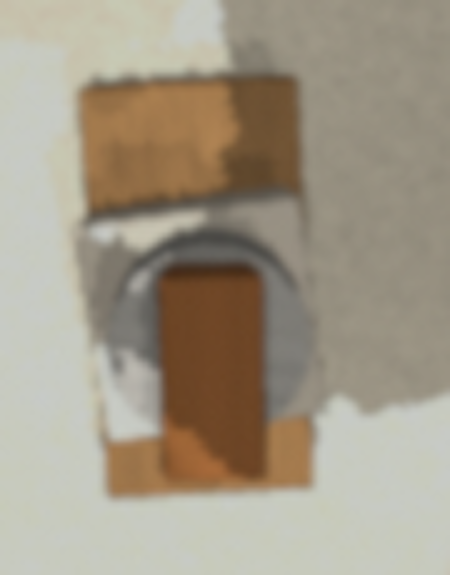

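```bash
python3 - <<'E'
from h import *
d=np.load("w1.npy",allow_pickle=True).item()
im=np.clip(d["image"].astype(float)*1.8+20,0,255).astype(np.uint8)
crop(im,175,230,160,115,5,"pics/w1f.png")
E
```

```text
(no output)
```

View pics/w1f.png

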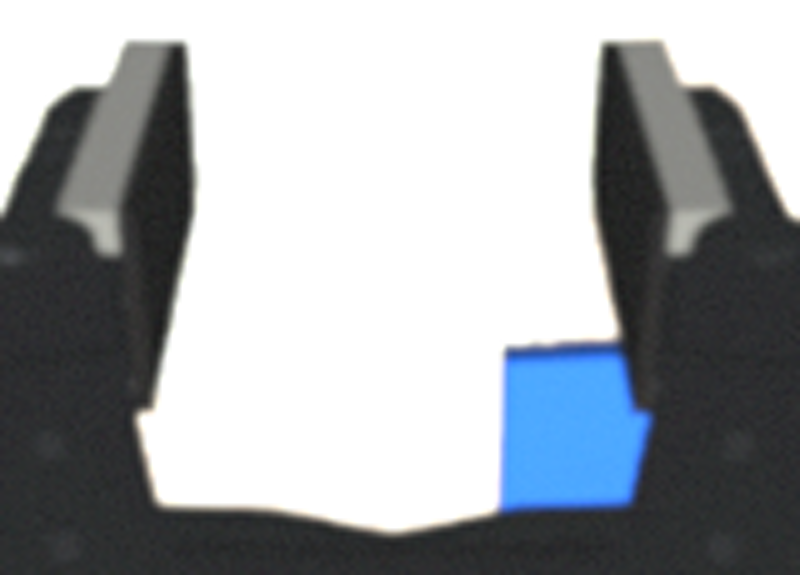

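```bash
python3 - <<'E'
from h import *
d=np.load("w1.npy",allow_pickle=True).item(); s=d["state"]
R=np.array(s["ee_rot"])
for u,v in [(187,43),(195,185),(165,45),(120,215),(150,405),(603,43),(594,185),(626,45),(668,215),(635,405)]:
    e,r=wray(d,s,175+u/5-.4,230+v/5-.4); e=R.T@(e-s["tool_pos"]); r=R.T@r
    k=(np.sign(r[0])*.0213-e[0])/r[0]
    print(u,v,"at x=w/2:",np.round((e+r*k)*1000,1))
for y in (-12,-5,0,5,14):
    for z in (-11,11): print(y,z,wproj(d,s,np.array(s["tool_pos"])+R@np.array([-.0213,y/1000,z/1000])))
E
```

```text
187 43 at x=w/2: [-21.3 -14.5  10.6]
195 185 at x=w/2: [-21.3 -15.5  -5.9]
165 45 at x=w/2: [-21.3 -27.9  16.9]
120 215 at x=w/2: [-21.3 -54.2  14.9]
150 405 at x=w/2: [-21.3 -50.5  -7.3]
603 43 at x=w/2: [ 21.3 -13.9  10.2]
594 185 at x=w/2: [ 21.3 -14.1  -6.7]
626 45 at x=w/2: [ 21.3 -27.7  16.7]
668 215 at x=w/2: [ 21.3 -52.6  13.9]
635 405 at x=w/2: [ 21.3 -47.5  -9.9]
-12 -11 [214.90508299 271.25726358]
-12 11 [212.57932876 235.36884471]
-5 -11 [216.30043482 264.76203821]
-5 11 [214.20759922 229.82250464]
0 -11 [217.24331279 260.39219962]
0 11 [215.29840876 226.12063186]
5 -11 [218.14422556 256.23107696]
5 11 [216.33377376 222.61699602]
14 -11 [219.66760886 249.22604764]
14 11 [218.06970528 216.76444394]
```

```bash
python3 - <<'E'
from h import *
s=bot.get_state(); 
for n in ("scene","top"):
    d=bot.get_image(n); im=d["image"].copy()
    R=np.array(s["ee_rot"]);p=np.array(s["tool_pos"])
    big=cv2.resize(im,None,fx=5,fy=5,interpolation=cv2.INTER_CUBIC)
    for y,c in ((-.014,(255,0,0)),(0,(0,255,0)),(.014,(255,255,0))):
        for x in (-.0213,.0213):
            q=proj(d,p+R@np.array([x,y,0])); cv2.circle(big,tuple(int(round(a*5+2)) for a in q),3,c,-1)
    q=proj(d,p); x0,y0=int(q[0]*5)-350,int(q[1]*5)-300
    x0=max(x0,0);y0=max(y0,0)
    cv2.imwrite(f"pics/tip_{n}.png",big[y0:y0+600,x0:x0+700,::-1])
E
```

```text
(no output)
```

View pics/tip_scene.png

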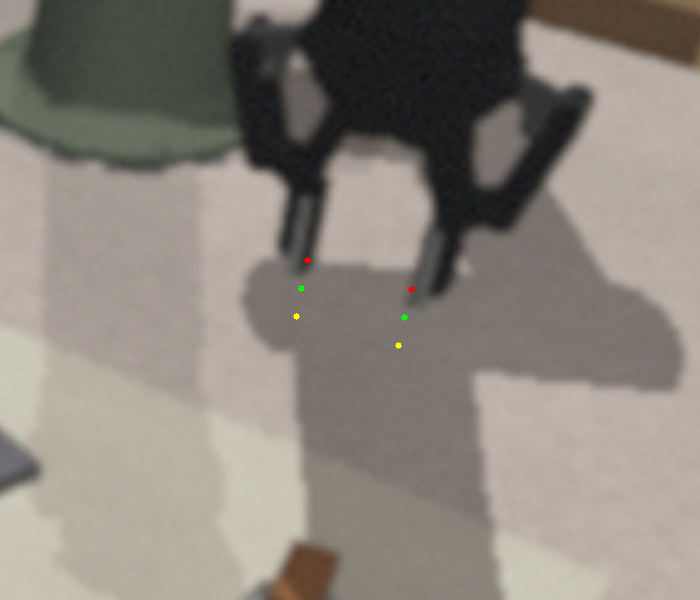

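```bash
python3 plan.py .53 .388 .14 -169.7
```

```text
t 4.15 pos [529.9 383.9 261. ] zyaw -169.8 q6 0.34 w 42.8 F [-0.2  0.4 -0.1]
xyz [ 0.04  1.21 -0.  ] rot [ 0.001 -0.001 -0.   ]
```

Emit:
{"op": "jog_arm", "data": {
  "xyz": [
    [0.04,0.5,0],
    [0.04,1,0],
    [0.04,1,0],
    [0.04,1,0]
  ],
  "rotation": [
    [0,0,0],
    [0,0,0],
    [0,0,0],
    [0,0,0]
  ],
  "jaw": [-0.2,-0.2,-0.2,-0.2]
}}

```text
time_s: 4.65
tool_pos: [0.5305, 0.3879, 0.1632]
ee_rot: [[-0.177, 0.005, -0.984], [0.984, 0.001, -0.177], [0.0, -1.0, -0.005]]
force: [0.0, -0.4, 0.4]
gripper_width: 0.0339
```

```bash
python3 wr.py 2; python3 - <<'E'
from h import *
d=np.load("w2.npy",allow_pickle=True).item()
im=np.clip(d["image"].astype(float)*1.6+10,0,255).astype(np.uint8)
crop(im,175,150,160,180,4,"pics/w2c.png")
E
```

```text
[0.5305 0.3879 0.1632] 0.03387586967669509
```

View pics/w2c.png

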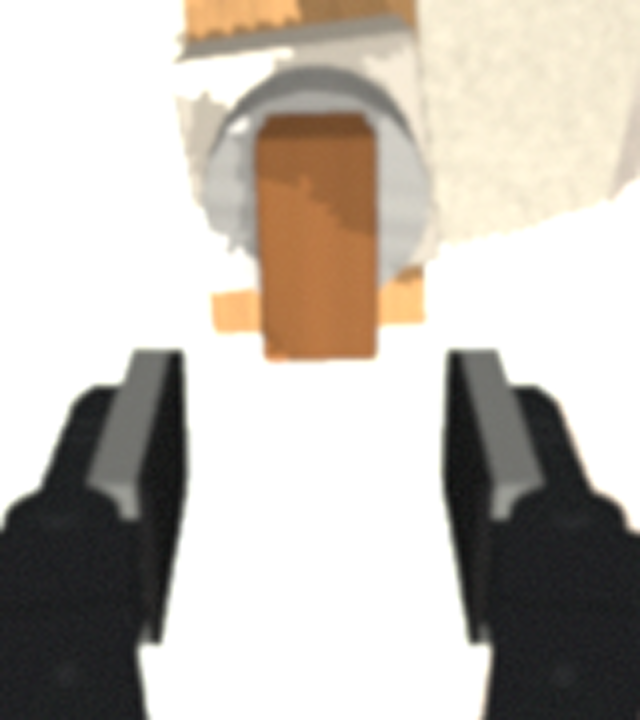

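```bash
python3 - <<'E'
from h import *
d=np.load("w2.npy",allow_pickle=True).item(); s=d["state"]
R=np.array(s["ee_rot"])
f=lambda u,v:(175+u/4-.375,150+v/4-.375)
C=[(257,138),(375,138),(377,358),(265,358)]
P=np.array([wplane(d,s,*f(*c),.114) for c in C])
print(np.round(P*1000,1)[:,:2], P.mean(0)*1000, np.linalg.norm(P[0]-P[1]),np.linalg.norm(P[0]-P[3]))
print("in tool",np.round((P-s["tool_pos"])@R*1000,1), np.round((P.mean(0)-s["tool_pos"])@R*1000,1))
a=((P[2]+P[3])-(P[0]+P[1])); print(np.degrees(np.arctan2(a[1],a[0])))
for u,v in [(183,350),(187,470),(448,350),(444,470)]:
    e,r=wray(d,s,*f(u,v)); e=R.T@(e-s["tool_pos"]); r=R.T@r
    k=(np.sign(r[0])*s["gripper_width"]/2-e[0])/r[0]
    print(u,v,np.round((e+r*k)*1000,1))
E
```

```text
[[511.4 374. ]
 [507.8 394.3]
 [549.5 402.9]
 [553.2 382.3]] [530.4697544  388.37605363 114.        ] 0.02057770978014559 0.04260348758146702
in tool [[-10.3  49.1  21.5]
 [ 10.3  49.1  21.5]
 [ 11.4  49.3 -21.1]
 [ -9.5  49.3 -21.1]] [ 0.5 49.2  0.2]
11.42299502782224
183 350 [-16.9 -14.7  11.3]
187 470 [-16.9 -17.1  -5.1]
448 350 [ 16.9 -13.   10.5]
444 470 [ 16.9 -15.4  -6.2]
```

```bash
python3 - <<'E'
from h import *
d=np.load("w1.npy",allow_pickle=True).item(); s=d["state"]
crop(d["image"],55,35,90,100,6,"pics/w1r.png")
for dz in (0,.013,.026):
    s2=dict(s); s2["tool_pos"]=np.array(s["tool_pos"])+[0,0,dz]
    P=np.array([wplane(d,s2,u/1.5-.17,v/1.5-.17,.012)*1000 for u,v in [(131,67),(201,98),(161,182),(96,148)]])
    print(dz,np.round(P.mean(0),1),[round(float(np.linalg.norm(P[i]-P[(i+1)%4])),1) for i in range(4)])
    f=lambda u,v:(215+u/5-.4,105+v/5-.4)
    Q=np.array([wplane(d,s2,*f(*c),.034)*1000 for c in [(80,88),(297,75),(313,487),(108,496)]])
    print("  long",np.round(Q.mean(0),1),[round(float(np.linalg.norm(Q[i]-Q[(i+1)%4])),1) for i in range(4)])
# scene check: project known things
sc=np.load("sc.npy",allow_pickle=True).item()
# scene crop s1 at (280,180) x5: small top corners, long top corners
g=lambda u,v:(280+u/5-.4,180+v/5-.4)
for n,z,L in [("small",.114,[(555,250),(598,262),(575,310),(530,305)]),("long",.034,[(462,425),(445,470),(560,500),(578,455)]),("roundfoam",.012,[(203,90),(300,178),(170,230),(80,142)])]:
    P=np.array([plane(sc,*g(*c),z)*1000 for c in L]); print(n,np.round(P[:,:2],0).tolist(),np.round(P.mean(0),1))
E
```

```text
0 [451.1 139.6  12. ] [88.3, 89.1, 87.8, 89.1]
  long [529.1 385.6  34. ] [54.7, 109.5, 55.1, 108.8]
0.013 [451. 132.  12.] [91.2, 92.1, 90.6, 92.1]
  long [531.8 386.2  34. ] [56.6, 113.3, 57.1, 112.5]
0.026 [450.9 124.5  12. ] [94.1, 95.0, 93.5, 95.0]
  long [534.4 386.7  34. ] [58.5, 117.1, 59.0, 116.3]
small [[513.0, 377.0], [508.0, 396.0], [545.0, 402.0], [554.0, 386.0]] [530.  390.1 114. ]
long [[563.0, 369.0], [593.0, 377.0], [576.0, 426.0], [546.0, 419.0]] [569.4 397.5  34. ]
roundfoam [[394.0, 110.0], [428.0, 198.0], [511.0, 168.0], [480.0, 84.0]] [453.2 140.3  12. ]
```

View pics/w1r.png

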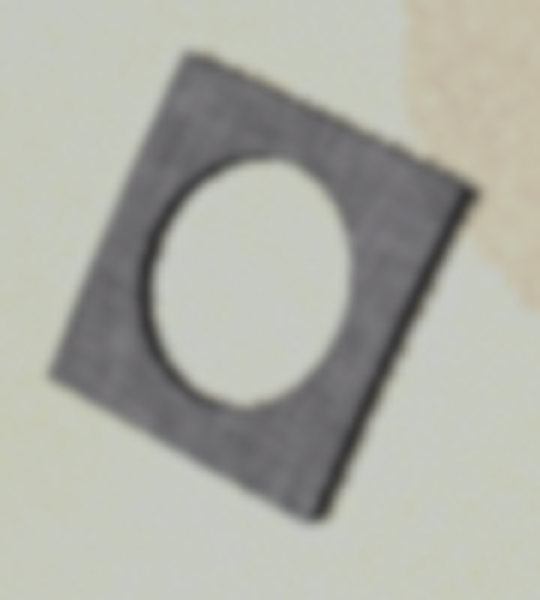

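Emit:
{"op": "jog_arm", "data": {
  "xyz": [
    [0.005,0.2,0],
    [0.005,0.4,0],
    [0.005,0.6,0],
    [0.005,0.74,0],
    [0.005,0.74,0],
    [0.005,0.74,0]
  ],
  "rotation": [
    [0,-0.008,0],
    [0,-0.008,0],
    [0,-0.008,0],
    [0,-0.008,0],
    [0,-0.008,0],
    [0,-0.008,0]
  ],
  "jaw": [-0.2,-0.2,-0.2,-0.2,-0.2,-0.2]
}}

```text
time_s: 5.45
tool_pos: [0.5322, 0.3894, 0.0912]
ee_rot: [[-0.192, 0.008, -0.981], [0.981, 0.003, -0.192], [0.002, -1.0, -0.008]]
force: [-0.5, 0.0, 0.2]
gripper_width: 0.0342
```

```bash
python3 wr.py 3; python3 - <<'E'
from h import *
d=np.load("w3.npy",allow_pickle=True).item()
im=np.clip(d["image"].astype(float)*1.6+10,0,255).astype(np.uint8)
crop(im,175,150,160,180,3.3,"pics/w3c.png")
s=bot.get_state(); d=bot.get_image("scene"); crop(d["image"],340,180,110,100,5,"pics/s3.png")
E
```

```text
[0.5322 0.3894 0.0912] 0.03415389519349887
```

View pics/w3c.png

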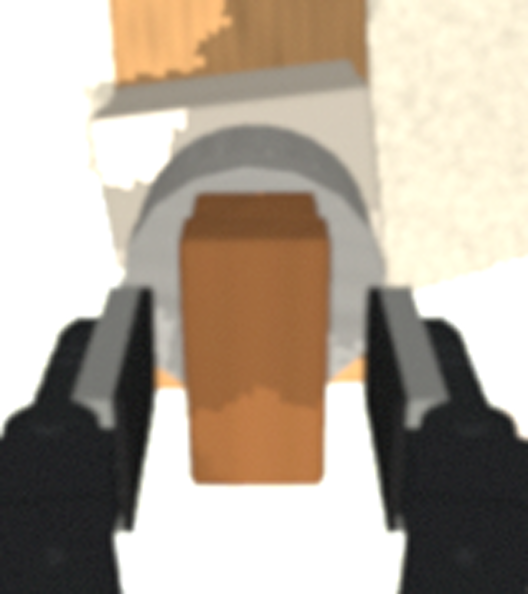

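View pics/s3.png

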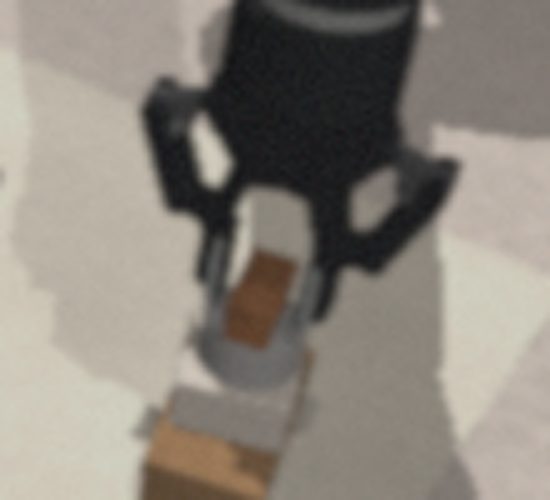

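Emit:
{"op": "jog_arm", "data": {
  "xyz": [
    [0,0,0],
    [0,0,0],
    [0,0,0],
    [0,0,0]
  ],
  "rotation": [
    [0,0,0],
    [0,0,0],
    [0,0,0],
    [0,0,0]
  ],
  "jaw": [-1,-1,-1,-1],
  "squeeze": 25
}}

```text
time_s: 6.05
tool_pos: [0.5325, 0.3896, 0.0917]
ee_rot: [[-0.192, 0.009, -0.981], [0.981, 0.004, -0.192], [0.002, -1.0, -0.009]]
force: [-0.7, -0.5, 4.1]
gripper_width: 0.0215
```

Emit:
{"op": "jog_arm", "data": {
  "xyz": [
    [0,-0.1,0],
    [0,-0.3,0],
    [0,-0.6,0],
    [0,-1,0],
    [0,-1,0]
  ],
  "rotation": [
    [0,0,0],
    [0,0,0],
    [0,0,0],
    [0,0,0],
    [0,0,0]
  ],
  "jaw": [-1,-1,-1,-1,-1]
}}

```text
time_s: 6.68
tool_pos: [0.5336, 0.3904, 0.1959]
ee_rot: [[-0.192, 0.015, -0.981], [0.981, 0.007, -0.192], [0.004, -1.0, -0.016]]
force: [0.2, 0.5, -0.9]
gripper_width: 0.0213
```

```bash
python3 wr.py 4; python3 plan.py .644 .019 .2 -163
```

```text
[0.5336 0.3904 0.1959] 0.021297862417220467
t 6.72 pos [532.5 389.7 193.6] zyaw -168.9 q6 0.33 w 21.3 F [-0.3 -0.1 -0.3]
xyz [-3.85 -0.07 -0.38] rot [ 0.006 -0.052  0.001]
```

View pics/w4.png

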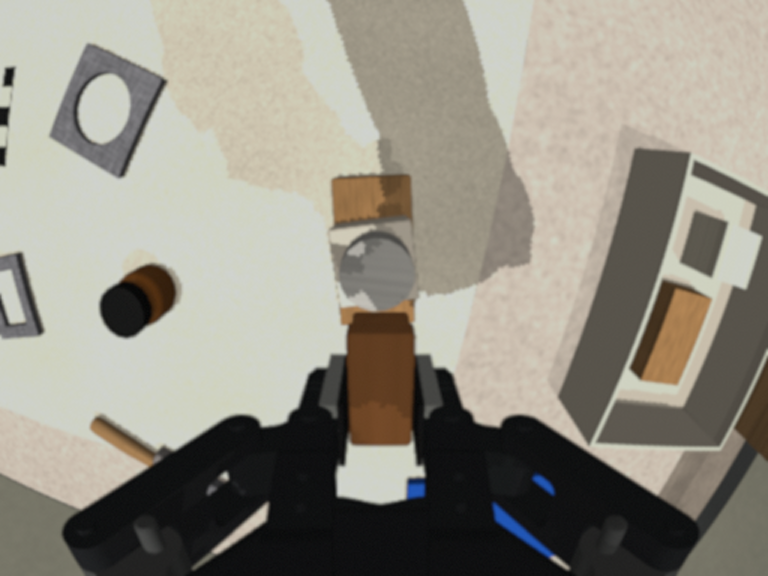

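Emit:
{"op": "jog_arm", "data": {
  "xyz": [
    [-0.3,0,0],
    [-0.7,0,0],
    [-1,0,0]
  ],
  "rotation": [
    [0.006,-0.02,0],
    [0.006,-0.052,0],
    [0.006,-0.052,0]
  ],
  "jaw": [-1,-1,-1]
}}

```text
time_s: 7.1
tool_pos: [0.551, 0.29, 0.1918]
ee_rot: [[-0.293, -0.003, -0.956], [0.956, 0.001, -0.293], [0.002, -1.0, 0.002]]
force: [-0.3, -0.2, -0.2]
gripper_width: 0.0209
```

```bash
python3 plan.py .644 .019 .2 -163
```

```text
t 7.1 pos [551.  290.  191.8] zyaw -162.9 q6 0.07 w 20.9 F [-0.3 -0.2 -0.2]
xyz [-2.86 -0.09 -0.09] rot [-0.001  0.001  0.001]
```

Emit:
{"op": "jog_arm", "data": {
  "xyz": [
    [-0.5,0,0],
    [-1,0,-0.03]
  ],
  "rotation": [
    [0,0,0],
    [0,0,0]
  ],
  "jaw": [-1,-1]
}}

```text
time_s: 7.35
tool_pos: [0.5822, 0.1938, 0.1901]
ee_rot: [[-0.294, -0.005, -0.956], [0.956, 0.0, -0.294], [0.002, -1.0, 0.005]]
force: [0.0, -0.4, -1.0]
gripper_width: 0.0212
```

Emit:
{"op": "jog_arm", "data": {
  "xyz": [
    [-0.5,0,0],
    [-1,0,-0.03]
  ],
  "rotation": [
    [0,0,0],
    [0,0,0]
  ],
  "jaw": [-1,-1]
}}

```text
time_s: 7.6
tool_pos: [0.6135, 0.0974, 0.1883]
ee_rot: [[-0.294, -0.009, -0.956], [0.956, 0.0, -0.294], [0.003, -1.0, 0.008]]
force: [0.7, 0.2, -0.1]
gripper_width: 0.0211
```

Emit:
{"op": "jog_arm", "data": {
  "xyz": [
    [-0.5,0,0],
    [-0.88,0,-0.03],
    [-0.88,0,-0.03],
    [-0.88,0,-0.03]
  ],
  "rotation": [
    [0,0,0],
    [0,0,0],
    [0,0,0],
    [0,0,0]
  ],
  "jaw": [-1,-1,-1,-1]
}}

```text
time_s: 8.1
tool_pos: [0.6413, 0.0146, 0.1869]
ee_rot: [[-0.294, -0.011, -0.956], [0.956, 0.001, -0.294], [0.004, -1.0, 0.01]]
force: [0.1, 0.5, -0.8]
gripper_width: 0.0212
```

```bash
python3 plan.py .644 .019 .2 -163;python3 wr.py 5
```

```text
t 8.1 pos [641.3  14.6 186.9] zyaw -162.9 q6 -0.39 w 21.2 F [ 0.1  0.5 -0.8]
xyz [ 0.03 -0.13 -0.04] rot [-0.005  0.001  0.002]
[0.6413 0.0146 0.1869] 0.021218915191391276
```

View pics/w5.png

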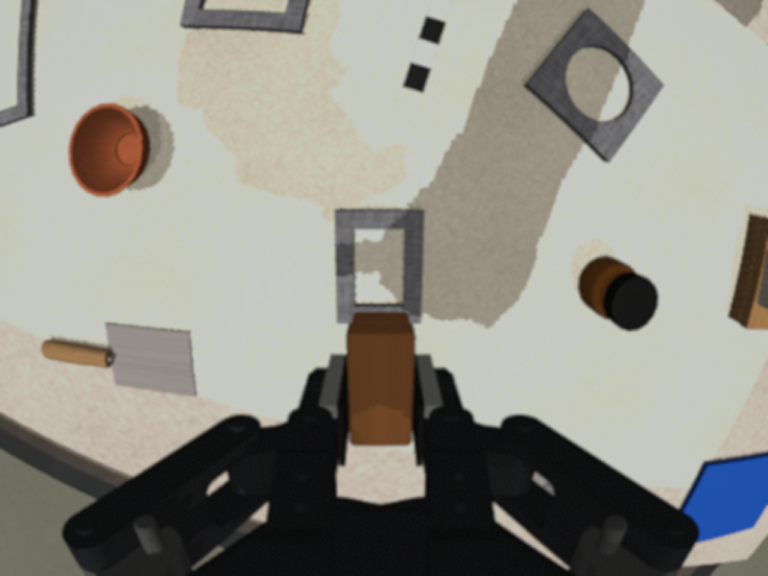

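```bash
python3 - <<'E'
from h import *
d=np.load("w5.npy",allow_pickle=True).item(); s=d["state"]; R=np.array(s["ee_rot"])
crop(d["image"],215,130,80,95,7,"pics/w5c.png")
E
```

```text
(no output)
```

View pics/w5c.png

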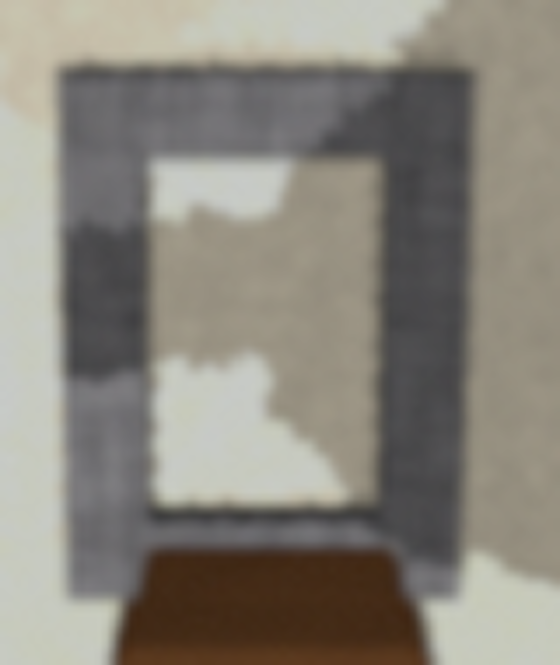

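```bash
python3 - <<'E'
from h import *
d=np.load("w5.npy",allow_pickle=True).item(); s=d["state"]; R=np.array(s["ee_rot"])
f=lambda u,v:(215+u/7-.43,130+v/7-.43)
for C in ([(60,74),(472,74),(463,597),(70,597)],[(150,157),(385,157),(380,522),(147,522)]):
    P=np.array([wplane(d,s,*f(*c),.012)*1000 for c in C])
    a=(P[2]+P[3]-P[0]-P[1]); print(np.round(P.mean(0),1),[round(float(np.linalg.norm(P[i]-P[(i+1)%4])),1) for i in range(4)],np.degrees(np.arctan2(a[1],a[0])))
# held box top at tool y=-25
for u,v in [(348,335),(412,335),(411,444),(349,444),(347,314),(411,313)]:
  for y in (-.025,-.015):
    e,r=wray(d,s,u/1.5-.17,v/1.5-.17); e=R.T@(e-s["tool_pos"]); r=R.T@r
    print(u,v,np.round((e+r*(y-e[1])/r[1])*1000,1),end=' ')
  print()
E
```

```text
[646.3  15.9  12. ] [64.8, 87.7, 66.1, 87.6] 17.083177165520354
[646.4  15.8  12. ] [37.2, 60.9, 38.6, 60.9] 16.413405457131553
348 335 [-10.1 -25.   23.5] 348 335 [-10.9 -15.   19.3] 
412 335 [  9.5 -25.   23.5] 412 335 [ 10.3 -15.   19.3] 
411 444 [ 10.4 -25.  -18. ] 411 444 [ 11.3 -15.  -25.5] 
349 444 [-11.1 -25.  -18. ] 349 444 [-11.9 -15.  -25.5] 
347 314 [-10.2 -25.   30.4] 347 314 [-11.  -15.   26.7] 
411 313 [  9.  -25.   30.7] 411 313 [  9.8 -15.   27. ]
```

```bash
python3 plan.py .648 .0164 .1 -163.2
```

```text
t 8.15 pos [641.3  15.1 187.2] zyaw -162.9 q6 -0.39 w 20.9 F [-0.6  0.7 -0.2]
xyz [-0.01  0.87 -0.08] rot [-0.005  0.003  0.002]
```

Emit:
{"op": "jog_arm", "data": {
  "xyz": [
    [-0.01,0.3,-0.06],
    [-0.01,0.6,-0.08],
    [-0.01,0.87,-0.08],
    [-0.01,0.87,-0.08],
    [-0.01,0.87,-0.08]
  ],
  "rotation": [
    [-0.005,0.003,0.002],
    [-0.005,0.003,0.002],
    [-0.005,0.003,0.002],
    [-0.005,0.003,0.002],
    [-0.005,0.003,0.002]
  ],
  "jaw": [-1,-1,-1,-1,-1]
}}

```text
time_s: 8.78
tool_pos: [0.6487, 0.0174, 0.1011]
ee_rot: [[-0.29, 0.001, -0.957], [0.957, 0.0, -0.29], [-0.0, -1.0, -0.001]]
force: [0.4, 0.4, 0.1]
gripper_width: 0.0213
```

```bash
python3 plan.py .648 .0164 .0155 -163.2; python3 wr.py 6
```

```text
t 8.78 pos [648.7  17.4 101.1] zyaw -163.1 q6 -0.38 w 21.3 F [0.4 0.4 0.1]
xyz [-0.01  0.86  0.01] rot [ 0.001  0.001 -0.   ]
[0.6487 0.0174 0.1011] 0.02126932796898644
```

View pics/w6.png

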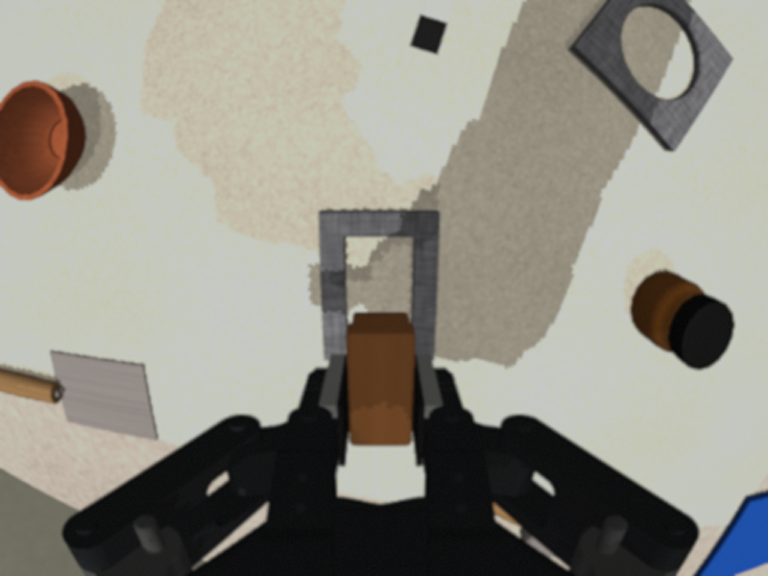

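Emit:
{"op": "jog_arm", "data": {
  "xyz": [
    [-0.01,0.3,0.01],
    [-0.01,0.55,0.01],
    [-0.01,0.75,0.01],
    [-0.01,0.83,0.01],
    [-0.01,0.83,0.01],
    [-0.01,0.83,0.01]
  ],
  "rotation": [
    [0,0,0],
    [0,0,0],
    [0,0,0],
    [0,0,0],
    [0,0,0],
    [0,0,0]
  ],
  "jaw": [-1,-1,-1,-1,-1,-1]
}}

```text
time_s: 9.57
tool_pos: [0.6498, 0.0159, 0.02]
ee_rot: [[-0.29, 0.005, -0.957], [0.957, -0.0, -0.29], [-0.002, -1.0, -0.004]]
force: [-0.2, 0.9, -0.0]
gripper_width: 0.0212
```

```bash
python3 plan.py .648 .0164 .0055 -163.2; python3 wr.py 7; python3 -c "
from h import *
d=bot.get_image('scene'); crop(d['image'],190,180,110,90,6,'pics/s7.png')"
```

```text
t 9.57 pos [649.8  15.9  20. ] zyaw -163.1 q6 -0.38 w 21.2 F [-0.2  0.9 -0. ]
xyz [0.01 0.14 0.02] rot [ 0.002  0.001 -0.001]
[0.6498 0.0159 0.02  ] 0.021233289312673473
```

View pics/w7.png

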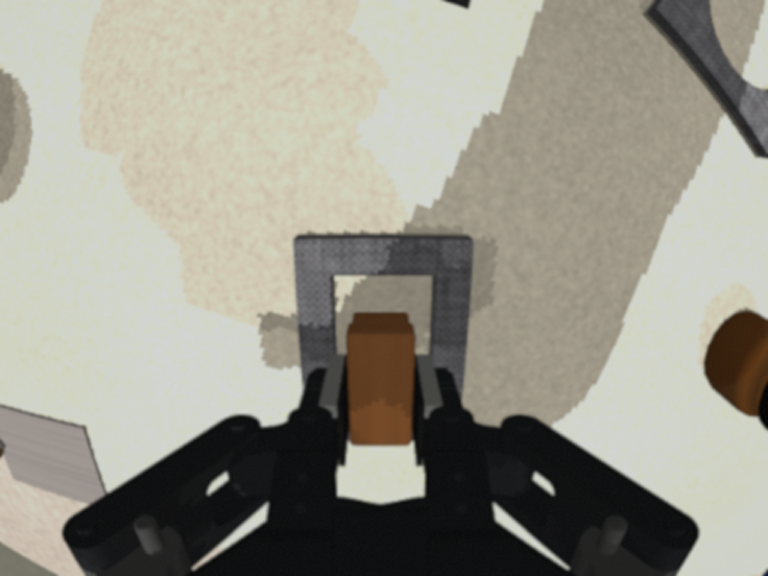

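View pics/s7.png

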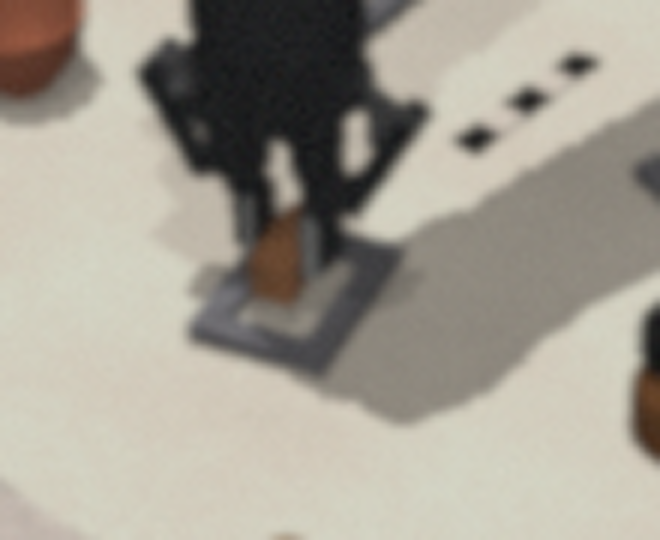

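Emit:
{"op": "jog_arm", "data": {
  "xyz": [
    [0.005,0.05,0.02],
    [0.005,0.1,0.02],
    [0.005,0.11,0.02],
    [0.005,0.11,0.02]
  ],
  "rotation": [
    [0.002,0,-0.001],
    [0.002,0,-0.001],
    [0.002,0,-0.001],
    [0.002,0,-0.001]
  ],
  "jaw": [-1,-1,-1,-1]
}}

```text
time_s: 10.18
tool_pos: [0.6474, 0.0157, 0.0085]
ee_rot: [[-0.29, -0.001, -0.957], [0.957, 0.001, -0.29], [0.001, -1.0, 0.0]]
force: [-1.5, -0.3, -0.1]
gripper_width: 0.0213
```

Emit:
{"op": "jog_arm", "data": {
  "xyz": [
    [0,0.02,0],
    [0,0.02,0],
    [0,0.03,0],
    [0,0.03,0]
  ],
  "rotation": [
    [0,0,0],
    [0,0,0],
    [0,0,0],
    [0,0,0]
  ],
  "jaw": [-1,-1,-1,-1]
}}

```text
time_s: 10.68
tool_pos: [0.6476, 0.0158, 0.0058]
ee_rot: [[-0.29, -0.0, -0.957], [0.957, 0.0, -0.29], [0.001, -1.0, 0.0]]
force: [-0.8, -0.4, 1.9]
gripper_width: 0.0214
```

```bash
python3 plan.py .648 .0164 .0055 -163.2; python3 wr.py 8; python3 -c "
from h import *
d=bot.get_image('scene'); crop(d['image'],190,180,110,90,6,'pics/s8.png')"
```

```text
t 10.68 pos [647.6  15.8   5.8] zyaw -163.1 q6 -0.38 w 21.4 F [-0.8 -0.4  1.9]
xyz [ 0.    0.   -0.01] rot [-0.  0.  0.]
[0.6476 0.0158 0.0058] 0.02141375652195211
```

View pics/w8.png

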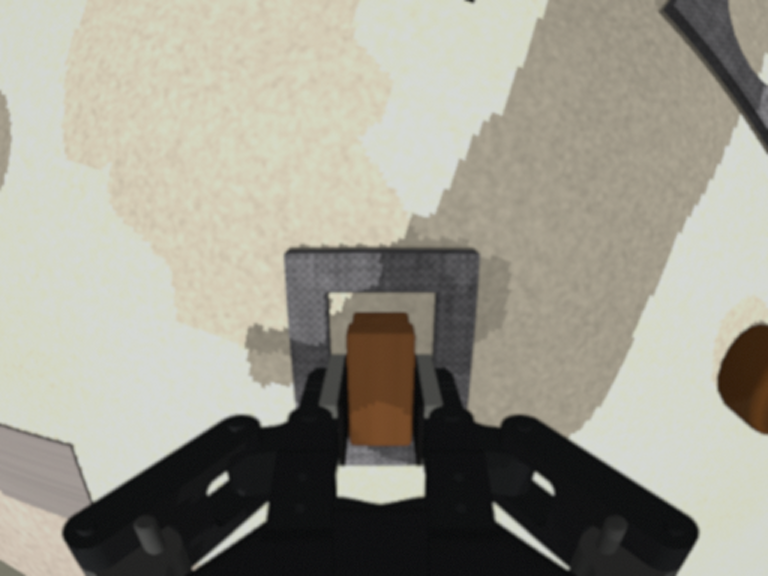

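Emit:
{"op": "jog_arm", "data": {
  "xyz": [
    [0,0.01,0],
    [0,0.02,0],
    [0,0.02,0]
  ],
  "rotation": [
    [0,0,0],
    [0,0,0],
    [0,0,0]
  ],
  "jaw": [-1,-1,-1]
}}

```text
time_s: 11.15
tool_pos: [0.6475, 0.0157, 0.0056]
ee_rot: [[-0.29, 0.0, -0.957], [0.957, 0.0, -0.29], [0.0, -1.0, -0.0]]
force: [-4.7, -0.5, 13.7]
gripper_width: 0.0211
```

Emit:
{"op": "jog_arm", "data": {
  "xyz": [
    [0,-0.01,0],
    [0,-0.01,0],
    [0,-0.01,0],
    [0,-0.01,0],
    [0,-0.01,0]
  ],
  "rotation": [
    [0,0,0],
    [0,0,0],
    [0,0,0],
    [0,0,0],
    [0,0,0]
  ],
  "jaw": [-1,-0.7,-0.3,0,0]
}}

```text
time_s: 11.78
tool_pos: [0.6474, 0.0157, 0.0064]
ee_rot: [[-0.29, -0.0, -0.957], [0.957, 0.0, -0.29], [0.0, -1.0, 0.0]]
force: [0.4, 0.1, 0.4]
gripper_width: 0.0425
```

Emit:
{"op": "jog_arm", "data": {
  "xyz": [
    [0,-0.2,0],
    [0,-0.6,0],
    [0,-1,0],
    [0,-1,0]
  ],
  "rotation": [
    [0,0,0],
    [0,0,0],
    [0,0,0],
    [0,0,0]
  ],
  "jaw": [0,0,0.3,0.8]
}}

```text
time_s: 12.28
tool_pos: [0.6503, 0.0155, 0.1103]
ee_rot: [[-0.29, 0.007, -0.957], [0.957, -0.0, -0.29], [-0.002, -1.0, -0.007]]
force: [0.4, 0.4, -1.2]
gripper_width: 0.0721
```

```bash
python3 plan.py .53 .386 .2 -165; python3 wr.py 9; python3 - <<'E'
from h import *
# tin top from w4
d=np.load("w4.npy",allow_pickle=True).item(); crop(d["image"],210,140,80,80,7,"pics/w4c.png")
E
```

```text
t 12.28 pos [650.3  15.5 110.3] zyaw -163.1 q6 -0.38 w 72.1 F [ 0.4  0.4 -1.2]
xyz [ 3.89 -0.91  0.07] rot [ 0.003  0.016 -0.001]
[0.6503 0.0155 0.1103] 0.07205904983975416
```

View pics/w9.png

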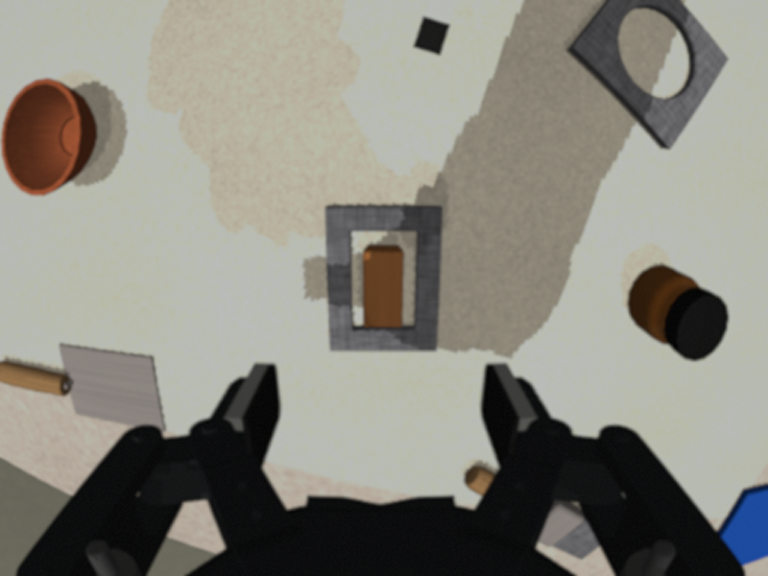

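View pics/w4c.png

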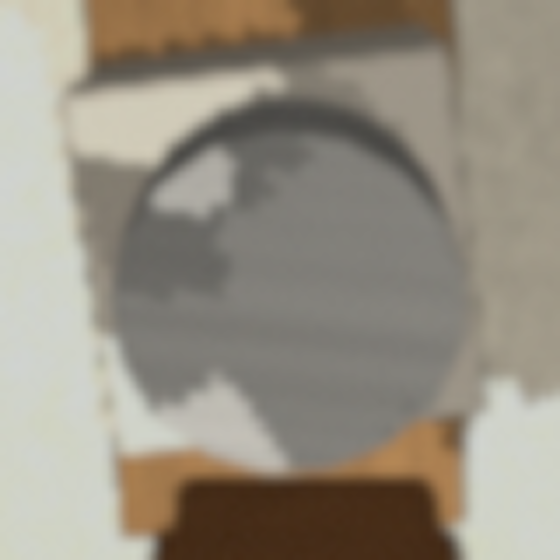

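```bash
python3 - <<'E'
from h import *
d=np.load("w4.npy",allow_pickle=True).item(); s=d["state"]; R=np.array(s["ee_rot"])
f=lambda u,v:(210+u/7-.43,140+v/7-.43)
P=np.array([wplane(d,s,*f(*c),.090)*1000 for c in [(115,295),(465,295),(290,130),(290,468)]])
print(np.round(P,1),P[:2].mean(0),P[2:].mean(0),np.linalg.norm(P[0]-P[1]),np.linalg.norm(P[2]-P[3]))
P=np.array([wplane(d,s,*f(*c),.064)*1000 for c in [(72,98),(440,50),(478,412),(125,455)]])
print(np.round(P,1),P.mean(0),[round(float(np.linalg.norm(P[i]-P[(i+1)%4])),1) for i in range(4)])
E
```

```text
[[532.  365.4  90. ]
 [523.5 409.4  90. ]
 [506.7 383.3  90. ]
 [550.9 391.9  90. ]] [527.76062419 387.40412923  90.        ] [528.82816001 387.61240177  90.        ] 44.747871582541904 45.03156750505355
[[513.1 353.9  64. ]
 [496.9 402.2  64. ]
 [547.1 418.5  64. ]
 [563.2 369.9  64. ]] [530.07628575 386.13961478  64.        ] [50.9, 52.7, 51.2, 52.6]
```

Emit:
{"op": "jog_arm", "data": {
  "xyz": [
    [0.5,-0.5,0],
    [1,-0.8,0.02]
  ],
  "rotation": [
    [0.003,0,0],
    [0.003,0,0]
  ],
  "jaw": [0.45,0.45]
}}

```text
time_s: 12.58
tool_pos: [0.6183, 0.1071, 0.185]
ee_rot: [[-0.288, -0.004, -0.958], [0.958, -0.002, -0.288], [-0.001, -1.0, 0.004]]
force: [0.1, -0.5, -0.1]
gripper_width: 0.062
```

Emit:
{"op": "jog_arm", "data": {
  "xyz": [
    [0.5,0,0],
    [1,0,0.02]
  ],
  "rotation": [
    [0,0,0],
    [0,0,0]
  ],
  "jaw": [0.45,0.45]
}}

```text
time_s: 12.82
tool_pos: [0.5866, 0.2036, 0.1839]
ee_rot: [[-0.287, -0.005, -0.958], [0.958, -0.002, -0.287], [-0.0, -1.0, 0.006]]
force: [0.4, -0.2, -0.2]
gripper_width: 0.0617
```

Emit:
{"op": "jog_arm", "data": {
  "xyz": [
    [0.5,0,0],
    [1,0,0.02]
  ],
  "rotation": [
    [0,0,0],
    [0,0,0]
  ],
  "jaw": [0.45,0.45]
}}

```text
time_s: 13.08
tool_pos: [0.5544, 0.2999, 0.1821]
ee_rot: [[-0.287, -0.008, -0.958], [0.958, -0.003, -0.287], [-0.001, -1.0, 0.008]]
force: [-0.4, 0.1, -0.1]
gripper_width: 0.0617
```

```bash
python3 plan.py .53 .386 .2 -165
```

```text
t 13.07 pos [554.4 299.9 182.1] zyaw -163.3 q6 0.09 w 61.7 F [-0.4  0.1 -0.1]
xyz [ 0.89 -0.18 -0.01] rot [-0.004  0.015 -0.   ]
```

Emit:
{"op": "jog_arm", "data": {
  "xyz": [
    [0.5,0,0],
    [0.91,0,-0.01],
    [0.91,0.2,-0.01],
    [0.91,0.2,-0.01],
    [0.91,0.2,-0.01]
  ],
  "rotation": [
    [-0.004,0,0],
    [-0.004,0,0],
    [-0.004,0,0],
    [-0.004,0,0],
    [-0.004,0,0]
  ],
  "jaw": [0.45,0.45,0.45,0.45,0.45]
}}

```text
time_s: 13.7
tool_pos: [0.5289, 0.3867, 0.1615]
ee_rot: [[-0.287, -0.001, -0.958], [0.958, -0.001, -0.287], [-0.001, -1.0, 0.002]]
force: [0.5, -1.0, 0.5]
gripper_width: 0.062
```

```bash
python3 plan.py .5283 .3875 .062 -163; python3 wr.py 10; python3 - <<'E'
from h import *
d=np.load("w10.npy",allow_pickle=True).item()
crop(d["image"],175,130,160,180,3.3,"pics/w10c.png")
E
```

```text
t 13.7 pos [528.9 386.7 161.5] zyaw -163.3 q6 0.23 w 62.0 F [ 0.5 -1.   0.5]
xyz [0.01 0.99 0.  ] rot [-0.001 -0.003 -0.001]
[0.5289 0.3867 0.1615] 0.06196232671321463
```

View pics/w10c.png

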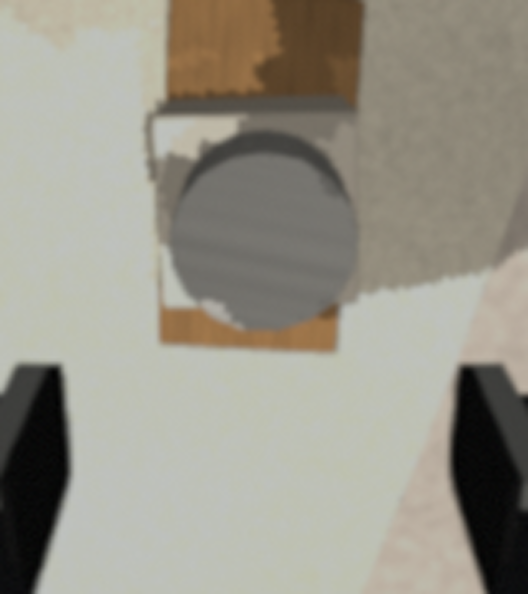

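```bash
python3 - <<'E'
from h import *
d=np.load("w10.npy",allow_pickle=True).item(); s=d["state"]; R=np.array(s["ee_rot"])
f=lambda u,v:(175+u/3.3-.35,130+v/3.3-.35)
P=np.array([wplane(d,s,*f(*c),.09) for c in [(171,240),(358,240),(265,152),(265,331)]])
print(np.round((P-s["tool_pos"])@R*1000,1), np.linalg.norm(P[0]-P[1]),np.linalg.norm(P[2]-P[3]))
e=[]
for u,v in [(65,365),(70,470),(455,365),(450,470)]:
    e,r=wray(d,s,*f(u,v)); e=R.T@(e-s["tool_pos"]); r=R.T@r
    k=(np.sign(r[0])*s["gripper_width"]/2-e[0])/r[0]
    print(u,v,np.round((e+r*k)*1000,1))
E
```

```text
[[-21.5  71.5   0.3]
 [ 23.4  71.4   0.3]
 [  1.1  71.5  22. ]
 [  1.1  71.4 -23.6]] 0.044911470191351936 0.04554250810223469
65 365 [-31.  -13.    8.5]
70 470 [-31.  -16.7  -8.8]
455 365 [ 31.  -11.7   7.8]
450 470 [ 31.  -15.4  -9.7]
```

Emit:
{"op": "jog_arm", "data": {
  "xyz": [
    [0.01,0.3,-0.01],
    [0.01,0.6,-0.01],
    [0.01,0.85,-0.01],
    [0.01,0.99,-0.01],
    [0.01,0.99,-0.01],
    [0.01,0.99,-0.01]
  ],
  "rotation": [
    [0,0,0],
    [0,0,0],
    [0,0,0],
    [0,0,0],
    [0,0,0],
    [0,0,0]
  ],
  "jaw": [0.45,0.45,0.45,0.45,0.45,0.45]
}}

```text
time_s: 14.5
tool_pos: [0.531, 0.3883, 0.0643]
ee_rot: [[-0.286, 0.001, -0.958], [0.958, 0.0, -0.286], [-0.0, -1.0, -0.001]]
force: [0.1, 0.5, 0.3]
gripper_width: 0.062
```

```bash
python3 plan.py .5283 .3875 .062 -163; python3 wr.py 11; python3 - <<'E'
from h import *
d=np.load("w11.npy",allow_pickle=True).item()
crop(d["image"],155,130,200,180,3.3,"pics/w11c.png")
d=bot.get_image("scene"); crop(d["image"],340,180,110,100,5,"pics/s11.png")
E
```

```text
t 14.5 pos [531.  388.3  64.3] zyaw -163.4 q6 0.23 w 62.0 F [0.1 0.5 0.3]
xyz [0.   0.02 0.03] rot [ 0.001 -0.003 -0.   ]
[0.531  0.3883 0.0643] 0.06203057715371489
```

View pics/w11c.png

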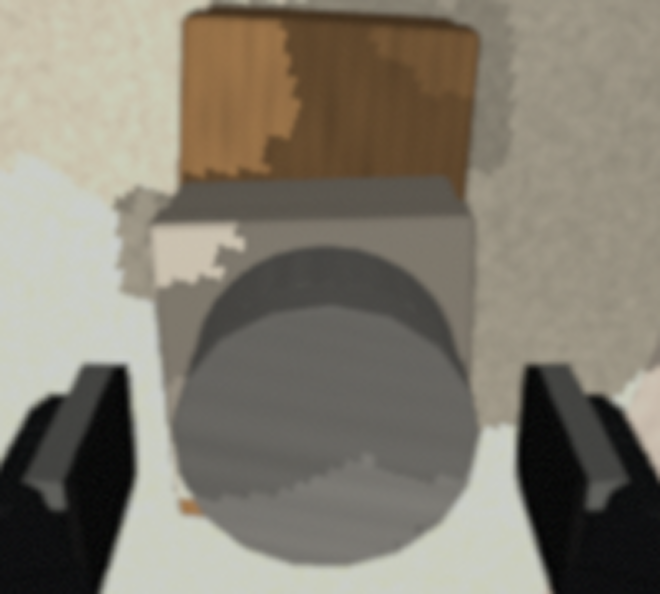

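View pics/s11.png

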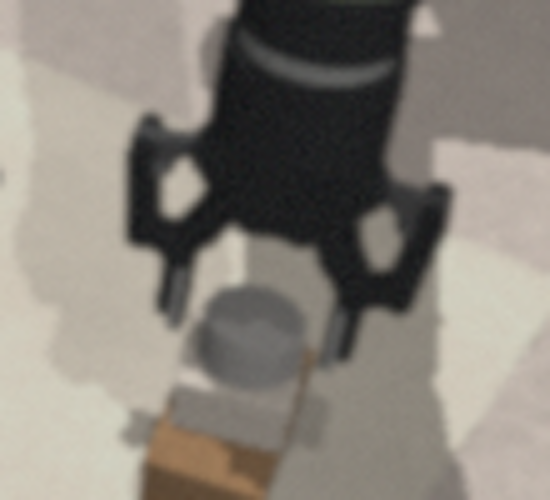

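Emit:
{"op": "jog_arm", "data": {
  "xyz": [
    [0,0.02,0.02],
    [0,0.02,0.02],
    [0,0.02,0.02],
    [0,0.02,0.02],
    [0,0.02,0.02],
    [0,0.02,0.02],
    [0,0.02,0.02]
  ],
  "rotation": [
    [0,0,0],
    [0,0,0],
    [0,0,0],
    [0,0,0],
    [0,0,0],
    [0,0,0],
    [0,0,0]
  ],
  "jaw": [0.45,0.4,0.25,0.1,-1,-1,-1],
  "squeeze": 25
}}

```text
time_s: 15.48
tool_pos: [0.5292, 0.3879, 0.0627]
ee_rot: [[-0.286, 0.002, -0.958], [0.958, 0.0, -0.286], [-0.0, -1.0, -0.002]]
force: [-0.2, -0.0, 3.0]
gripper_width: 0.045
```

Emit:
{"op": "jog_arm", "data": {
  "xyz": [
    [0,-0.1,0],
    [0,-0.3,0],
    [0,-0.6,0],
    [0,-1,0],
    [0,-1,0]
  ],
  "rotation": [
    [0,0,0],
    [0,0,0],
    [0,0,0],
    [0,0,0],
    [0,0,0]
  ],
  "jaw": [-1,-1,-1,-1,-1]
}}

```text
time_s: 16.1
tool_pos: [0.5312, 0.3892, 0.1669]
ee_rot: [[-0.287, 0.008, -0.958], [0.958, 0.004, -0.286], [0.002, -1.0, -0.009]]
force: [0.7, -0.2, -0.7]
gripper_width: 0.0448
```

```bash
python3 plan.py .451 .139 .15 -163; python3 wr.py 12
```

```text
t 16.1 pos [531.2 389.2 166.9] zyaw -163.4 q6 0.23 w 44.8 F [ 0.7 -0.2 -0.7]
xyz [-2.17  0.15  1.49] rot [ 0.004 -0.003  0.001]
[0.5312 0.3892 0.1669] 0.0448267391386278
```

View pics/w12.png

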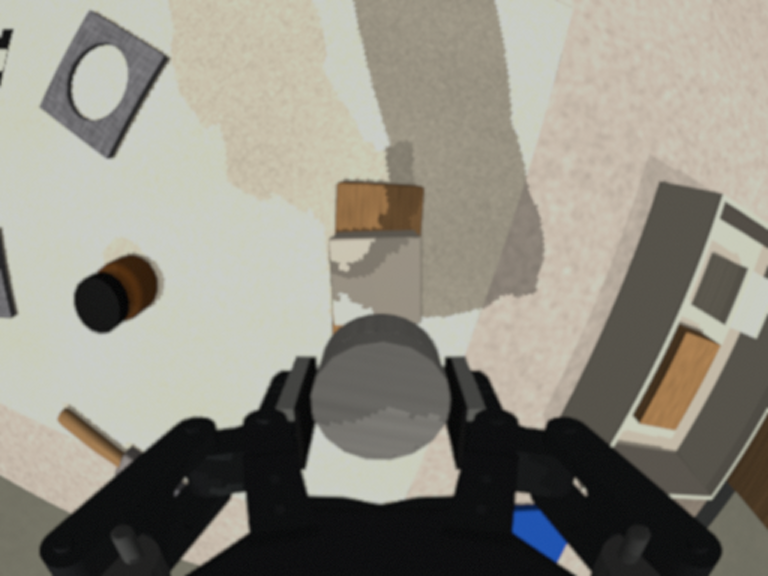

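Emit:
{"op": "jog_arm", "data": {
  "xyz": [
    [-0.4,0,0.25],
    [-0.8,0,0.5]
  ],
  "rotation": [
    [0.004,0,0],
    [0.004,0,0]
  ],
  "jaw": [-1,-1]
}}

```text
time_s: 16.4
tool_pos: [0.5038, 0.2964, 0.1627]
ee_rot: [[-0.288, -0.005, -0.958], [0.958, -0.001, -0.288], [0.0, -1.0, 0.005]]
force: [0.4, -0.1, -0.5]
gripper_width: 0.045
```

Emit:
{"op": "jog_arm", "data": {
  "xyz": [
    [-0.4,0,0.25],
    [-0.8,0,0.5]
  ],
  "rotation": [
    [0,0,0],
    [0,0,0]
  ],
  "jaw": [-1,-1]
}}

```text
time_s: 16.65
tool_pos: [0.4771, 0.2037, 0.1614]
ee_rot: [[-0.288, -0.007, -0.958], [0.958, -0.002, -0.288], [0.0, -1.0, 0.008]]
force: [0.7, -0.3, -0.5]
gripper_width: 0.0449
```

```bash
python3 plan.py .451 .139 .15 -163
```

```text
t 16.65 pos [477.1 203.7 161.4] zyaw -163.3 q6 -0.03 w 44.9 F [ 0.7 -0.3 -0.5]
xyz [-0.54  0.12  0.44] rot [-0.004 -0.002  0.   ]
```

Emit:
{"op": "jog_arm", "data": {
  "xyz": [
    [-0.3,0,0.25],
    [-0.54,-0.05,0.44],
    [-0.54,-0.05,0.44],
    [-0.54,-0.05,0.44]
  ],
  "rotation": [
    [-0.004,0,0],
    [-0.004,0,0],
    [-0.004,0,0],
    [-0.004,0,0]
  ],
  "jaw": [-1,-1,-1,-1]
}}

```text
time_s: 17.15
tool_pos: [0.4505, 0.1396, 0.1662]
ee_rot: [[-0.288, -0.0, -0.958], [0.958, 0.001, -0.288], [0.001, -1.0, 0.0]]
force: [-0.2, 0.7, -0.6]
gripper_width: 0.045
```

```bash
python3 plan.py .451 .139 .08 -163;python3 wr.py 13; python3 - <<'E'
from h import *
d=np.load("w13.npy",allow_pickle=True).item()
crop(d["image"],180,100,150,140,4,"pics/w13c.png")
E
```

```text
t 17.15 pos [450.5 139.6 166.2] zyaw -163.3 q6 -0.15 w 45.0 F [-0.2  0.7 -0.6]
xyz [-0.01  0.86 -0.  ] rot [-0.    -0.002  0.   ]
[0.4505 0.1396 0.1662] 0.044995167134071104
```

View pics/w13c.png

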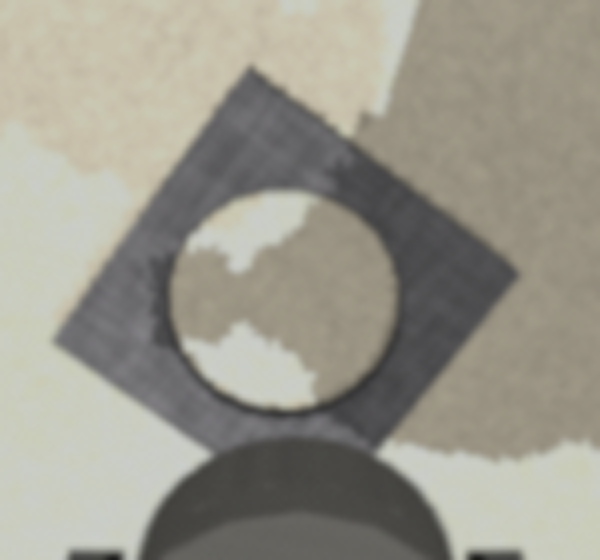

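```bash
python3 - <<'E'
from h import *
d=np.load("w13.npy",allow_pickle=True).item(); s=d["state"]; R=np.array(s["ee_rot"])
f=lambda u,v:(180+u/4-.375,100+v/4-.375)
P=np.array([wplane(d,s,*f(*c),.012) for c in [(166,300),(401,300),(285,189),(285,414)]])
print(np.round(P*1000,1)[:,:2],np.round((P-s["tool_pos"])@R*1000,1), np.linalg.norm(P[0]-P[1]),np.linalg.norm(P[2]-P[3]))
P=np.array([wplane(d,s,*f(*c),.012)*1000 for c in [(56,342),(518,276)]]);print(P.mean(0),np.linalg.norm(P[0]-P[1]))
# held tin top circle in 1.5x w12: left 311 right 450 top 342 bottom 459
e=None
d=np.load("w12.npy",allow_pickle=True).item(); s=d["state"]; R=np.array(s["ee_rot"])
for u,v in [(311,400),(450,400),(380,342),(380,459)]:
    e,r=wray(d,s,u/1.5-.17,v/1.5-.17); e=R.T@(e-s["tool_pos"]); r=R.T@r
    print(np.round((e+r*(-.0273-e[1])/r[1])*1000,1))
E
```

```text
[[457.7 106.1]
 [439.9 165.6]
 [420.4 127.8]
 [479.2 145.4]] [[-34.3 154.2   2.8]
 [ 27.9 154.2   2.7]
 [ -2.7 154.2  32.2]
 [ -2.9 154.2 -29.1]] 0.062152226266608594 0.061352228859387785
[450.90192828 136.9262953   12.        ] 124.97143314460948
[-22.6 -27.3   1.4]
[ 22.4 -27.3   1.4]
[ -0.3 -27.3  22.2]
[ -0.3 -27.3 -22.8]
```

Emit:
{"op": "jog_arm", "data": {
  "xyz": [
    [-0.03,0.3,0.01],
    [-0.03,0.6,0.01],
    [-0.03,0.86,0.01],
    [-0.03,0.95,0.01],
    [-0.03,0.95,0.01]
  ],
  "rotation": [
    [0,0,0],
    [0,0,0],
    [0,0,0],
    [0,0,0],
    [0,0,0]
  ],
  "jaw": [-1,-1,-1,-1,-1]
}}

```text
time_s: 17.82
tool_pos: [0.4504, 0.1372, 0.0708]
ee_rot: [[-0.289, -0.001, -0.957], [0.957, 0.0, -0.289], [0.001, -1.0, 0.001]]
force: [0.1, 0.1, -1.4]
gripper_width: 0.0451
```

```bash
python3 plan.py .4502 .1364 .02 -163.3;python3 wr.py 14
```

```text
t 17.82 pos [450.4 137.2  70.8] zyaw -163.2 q6 -0.16 w 45.1 F [ 0.1  0.1 -1.4]
xyz [-0.01  0.51  0.  ] rot [-0.001  0.001  0.   ]
[0.4504 0.1372 0.0708] 0.045104846396459335
```

View pics/w14.png

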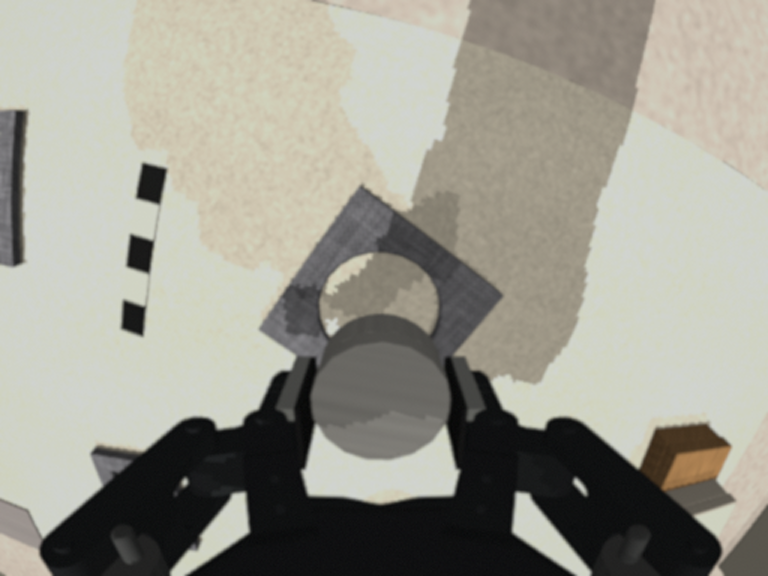

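Emit:
{"op": "jog_arm", "data": {
  "xyz": [
    [-0.01,0.25,0],
    [-0.01,0.45,0],
    [-0.01,0.56,0],
    [-0.01,0.62,0],
    [-0.01,0.62,0],
    [-0.01,0.62,0]
  ],
  "rotation": [
    [0,0,0],
    [0,0,0],
    [0,0,0],
    [0,0,0],
    [0,0,0],
    [0,0,0]
  ],
  "jaw": [-1,-1,-1,-1,-1,-1]
}}

```text
time_s: 18.62
tool_pos: [0.4518, 0.1364, 0.0101]
ee_rot: [[-0.289, 0.001, -0.957], [0.957, 0.001, -0.289], [0.0, -1.0, -0.001]]
force: [0.4, 0.4, -1.2]
gripper_width: 0.0447
```

```bash
python3 plan.py .4502 .1364 .0027 -163.3;python3 wr.py 15
```

```text
t 18.62 pos [451.8 136.4  10.1] zyaw -163.2 q6 -0.16 w 44.7 F [ 0.4  0.4 -1.2]
xyz [0.   0.07 0.02] rot [0.001 0.001 0.   ]
[0.4518 0.1364 0.0101] 0.0447300544679568
```

View pics/w15.png

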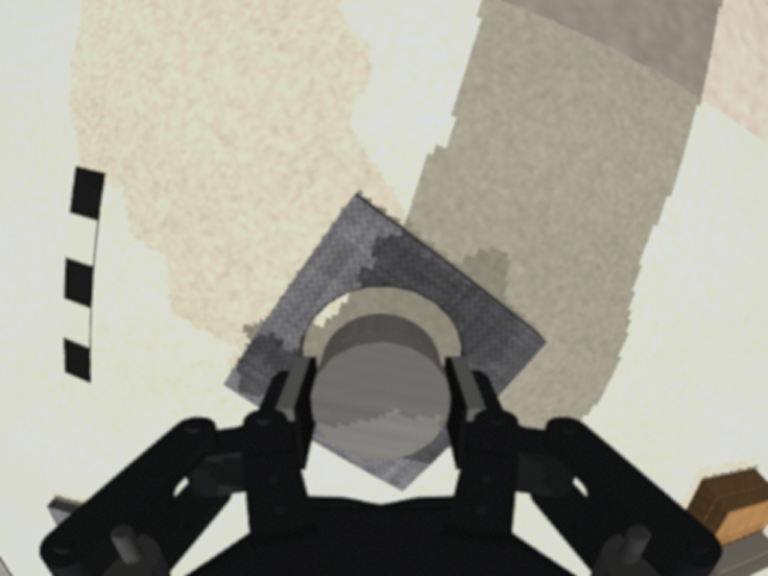

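Centred over the cut-out. Lower until contact.

Emit:
{"op": "jog_arm", "data": {
  "xyz": [
    [0,0.03,0.02],
    [0,0.06,0.02],
    [0,0.07,0.02],
    [0,0.08,0.02],
    [0,0.08,0.02]
  ],
  "rotation": [
    [0,0,0],
    [0,0,0],
    [0,0,0],
    [0,0,0],
    [0,0,0]
  ],
  "jaw": [-1,-1,-1,-1,-1]
}}

```text
time_s: 19.3
tool_pos: [0.4498, 0.1358, 0.0026]
ee_rot: [[-0.289, 0.001, -0.957], [0.957, 0.001, -0.289], [0.0, -1.0, -0.001]]
force: [-2.3, -0.6, 6.9]
gripper_width: 0.0449
```

Emit:
{"op": "jog_arm", "data": {
  "xyz": [
    [0,0,0],
    [0,0,0],
    [0,0,0],
    [0,-0.02,0],
    [0,-0.02,0]
  ],
  "rotation": [
    [0,0,0],
    [0,0,0],
    [0,0,0],
    [0,0,0],
    [0,0,0]
  ],
  "jaw": [0.08,0.15,0.3,0.5,0.5]
}}

```text
time_s: 19.92
tool_pos: [0.4499, 0.1358, 0.0047]
ee_rot: [[-0.289, 0.001, -0.957], [0.957, 0.001, -0.289], [0.0, -1.0, -0.001]]
force: [-0.4, -0.1, -0.4]
gripper_width: 0.0639
```

Emit:
{"op": "jog_arm", "data": {
  "xyz": [
    [0,-0.2,0],
    [0,-0.6,0],
    [0,-1,0],
    [0,-1,0]
  ],
  "rotation": [
    [0,0,0],
    [0,0,0],
    [0,0,0],
    [0,0,0]
  ],
  "jaw": [0.5,0.6,0.7,0.75]
}}

```text
time_s: 20.42
tool_pos: [0.4523, 0.1361, 0.1075]
ee_rot: [[-0.289, 0.007, -0.957], [0.957, 0.002, -0.289], [-0.001, -1.0, -0.008]]
force: [1.4, 0.5, -0.5]
gripper_width: 0.0747
```

```bash
python3 plan.py .530 .386 .15 -162;python3 wr.py 16
```

```text
t 20.43 pos [452.3 136.1 107.5] zyaw -163.2 q6 -0.16 w 74.7 F [ 1.4  0.5 -0.5]
xyz [ 2.17 -0.42 -1.47] rot [ 0.004 -0.01  -0.   ]
[0.4523 0.1361 0.1075] 0.07470878302282596
```

View pics/w16.png

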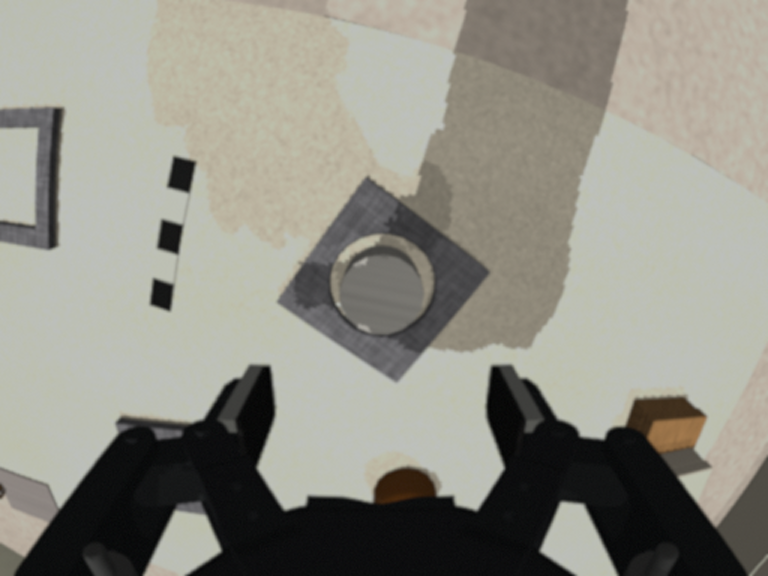

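Emit:
{"op": "jog_arm", "data": {
  "xyz": [
    [0.35,-0.3,-0.25],
    [0.75,-0.45,-0.5]
  ],
  "rotation": [
    [0.004,-0.01,0],
    [0.004,-0.01,0]
  ],
  "jaw": [0.75,0.75]
}}

```text
time_s: 20.72
tool_pos: [0.4774, 0.2225, 0.1511]
ee_rot: [[-0.306, -0.003, -0.952], [0.952, -0.002, -0.306], [-0.001, -1.0, 0.004]]
force: [0.3, 0.3, -0.7]
gripper_width: 0.0748
```

Emit:
{"op": "jog_arm", "data": {
  "xyz": [
    [0.4,0,-0.25],
    [0.75,0,-0.5]
  ],
  "rotation": [
    [0,0,0],
    [0,0,0]
  ],
  "jaw": [0.75,0.75]
}}

```text
time_s: 20.98
tool_pos: [0.5015, 0.3106, 0.1494]
ee_rot: [[-0.307, -0.005, -0.952], [0.952, -0.002, -0.307], [-0.001, -1.0, 0.006]]
force: [0.3, -0.0, -0.5]
gripper_width: 0.0748
```

```bash
python3 plan.py .530 .386 .15 -162
```

```text
t 20.98 pos [501.5 310.6 149.4] zyaw -162.1 q6 0.12 w 74.8 F [ 0.3 -0.  -0.5]
xyz [ 0.63 -0.01 -0.5 ] rot [-0.003 -0.001 -0.   ]
```

Emit:
{"op": "jog_arm", "data": {
  "xyz": [
    [0.35,0,-0.25],
    [0.63,-0.01,-0.5],
    [0.63,-0.01,-0.5],
    [0.63,-0.01,-0.5]
  ],
  "rotation": [
    [-0.003,0,0],
    [-0.003,0,0],
    [-0.003,0,0],
    [-0.003,0,0]
  ],
  "jaw": [0.75,0.75,0.75,0.75]
}}

```text
time_s: 21.48
tool_pos: [0.5286, 0.3849, 0.1482]
ee_rot: [[-0.307, -0.002, -0.952], [0.952, -0.003, -0.307], [-0.002, -1.0, 0.003]]
force: [-0.1, 0.3, 0.3]
gripper_width: 0.0745
```

```bash
python3 plan.py .530 .386 .034 -162;python3 wr.py 17; python3 - <<'E'
from h import *
d=np.load("w17.npy",allow_pickle=True).item()
crop(d["image"],170,110,170,160,4,"pics/w17c.png")
E
```

```text
t 21.48 pos [528.6 384.9 148.2] zyaw -162.1 q6 0.21 w 74.5 F [-0.1  0.3  0.3]
xyz [ 0.01  1.14 -0.02] rot [-0.001 -0.001 -0.001]
[0.5286 0.3849 0.1482] 0.07454610466371295
```

View pics/w17c.png

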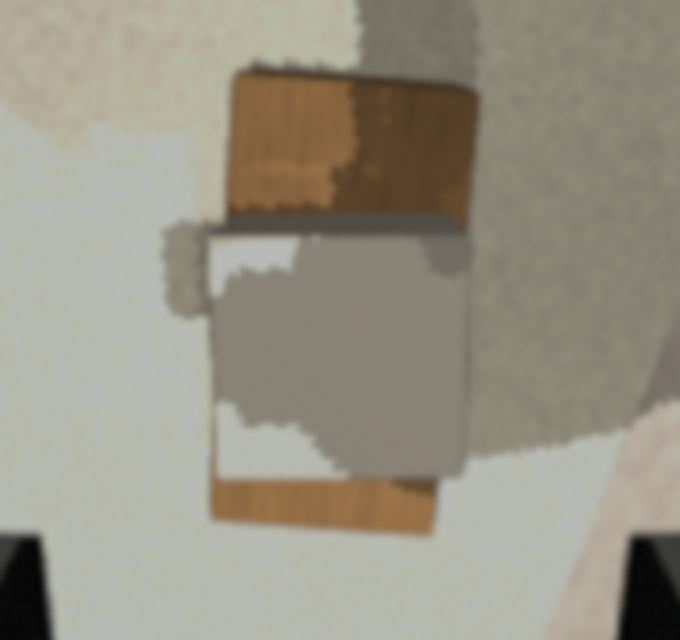

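```bash
python3 - <<'E'
from h import *
d=np.load("w17.npy",allow_pickle=True).item(); s=d["state"]; R=np.array(s["ee_rot"])
f=lambda u,v:(170+u/4-.375,110+v/4-.375)
for C,z in (([(208,236),(472,235),(464,478),(215,480)],.064),([(234,72),(477,91),(433,535),(210,521)],.034)):
    P=np.array([wplane(d,s,*f(*c),z)*1000 for c in C]); T=(P/1000-s["tool_pos"])@R*1000
    a=P[2]+P[3]-P[0]-P[1]; b=T[2]+T[3]-T[0]-T[1]
    print(np.round(P.mean(0),1),"tool",np.round(T.mean(0),1),[round(float(np.linalg.norm(P[i]-P[(i+1)%4])),1) for i in range(4)],np.degrees(np.arctan2(a[1],a[0])))
E
```

```text
[530.1 386.1  64. ] tool [ 0.8 84.2 -2. ] [53.6, 53.7, 54.0, 53.9] 17.800325342127127
[529.3 385.5  34. ] tool [  0.5 114.2  -1.1] [54.3, 109.4, 55.6, 109.8] 13.697192078917869
```

Emit:
{"op": "jog_arm", "data": {
  "xyz": [
    [0.01,0.3,-0.02],
    [0.01,0.6,-0.02],
    [0.01,0.85,-0.02],
    [0.01,0.95,-0.02],
    [0.01,0.95,-0.02]
  ],
  "rotation": [
    [0,0,0],
    [0,0,0],
    [0,0,0],
    [0,0,0],
    [0,0,0]
  ],
  "jaw": [0.75,0.75,0.75,0.75,0.75]
}}

```text
time_s: 22.15
tool_pos: [0.5298, 0.3851, 0.0534]
ee_rot: [[-0.306, -0.003, -0.952], [0.952, -0.003, -0.306], [-0.002, -1.0, 0.004]]
force: [-1.0, 0.1, 0.2]
gripper_width: 0.0746
```

```bash
python3 plan.py .5301 .3861 .033 -162.2;python3 wr.py 18
```

```text
t 22.15 pos [529.8 385.1  53.4] zyaw -162.2 q6 0.21 w 74.6 F [-1.   0.1  0.2]
xyz [ 0.01  0.2  -0.01] rot [-0.002 -0.    -0.001]
[0.5298 0.3851 0.0534] 0.07455987396977523
```

View pics/w18.png

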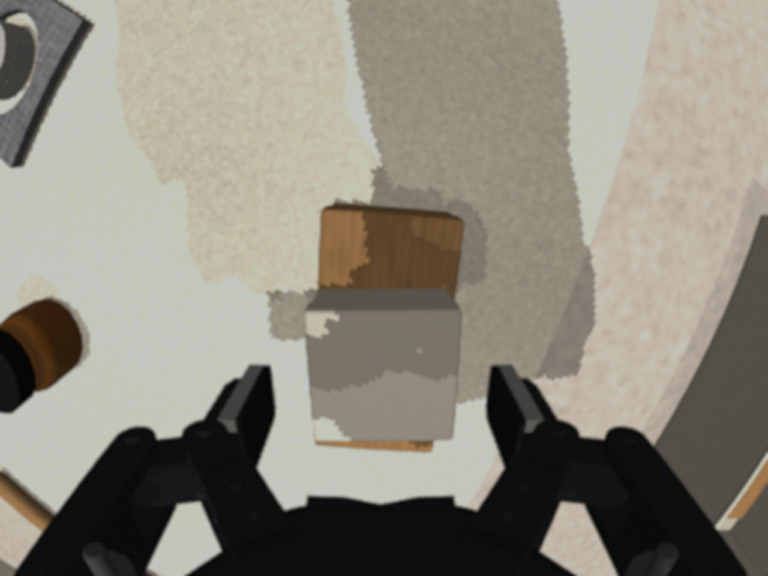

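Emit:
{"op": "jog_arm", "data": {
  "xyz": [
    [0.01,0.1,-0.01],
    [0.01,0.2,-0.01],
    [0.01,0.2,-0.01],
    [0.01,0.2,-0.01]
  ],
  "rotation": [
    [-0.002,0,0],
    [-0.002,0,0],
    [-0.002,0,0],
    [-0.002,0,0]
  ],
  "jaw": [0.75,0.75,0.75,0.75]
}}

```text
time_s: 22.7
tool_pos: [0.5311, 0.3869, 0.0343]
ee_rot: [[-0.306, 0.002, -0.952], [0.952, -0.001, -0.306], [-0.002, -1.0, -0.002]]
force: [-0.1, -0.4, -0.3]
gripper_width: 0.0747
```

Emit:
{"op": "jog_arm", "data": {
  "xyz": [
    [0,0,0],
    [0,0,0],
    [0,0,0],
    [0,0,0],
    [0,0,0]
  ],
  "rotation": [
    [0,0,0],
    [0,0,0],
    [0,0,0],
    [0,0,0],
    [0,0,0]
  ],
  "jaw": [0.5,0.35,-1,-1,-1],
  "squeeze": 30
}}

```text
time_s: 23.32
tool_pos: [0.5314, 0.3871, 0.0347]
ee_rot: [[-0.306, 0.003, -0.952], [0.952, -0.0, -0.306], [-0.001, -1.0, -0.003]]
force: [-0.4, -0.1, 4.0]
gripper_width: 0.0534
```

Emit:
{"op": "jog_arm", "data": {
  "xyz": [
    [0,-0.1,0],
    [0,-0.3,0],
    [0,-0.6,0],
    [0,-1,0],
    [0,-1,0]
  ],
  "rotation": [
    [0,0,0],
    [0,0,0],
    [0,0,0],
    [0,0,0],
    [0,0,0]
  ],
  "jaw": [-1,-1,-1,-1,-1]
}}

```text
time_s: 23.95
tool_pos: [0.5333, 0.3885, 0.1388]
ee_rot: [[-0.306, 0.009, -0.952], [0.952, 0.003, -0.306], [-0.0, -1.0, -0.009]]
force: [0.4, -0.3, -0.9]
gripper_width: 0.0531
```

```bash
python3 plan.py .448 -.146 .16 -173;python3 wr.py 19
```

```text
t 23.95 pos [533.3 388.5 138.8] zyaw -162.2 q6 0.21 w 53.1 F [ 0.4 -0.3 -0.9]
xyz [-4.83 -0.23  2.44] rot [0.005 0.094 0.   ]
[0.5333 0.3885 0.1388] 0.05307415499074028
```

View pics/w19.png

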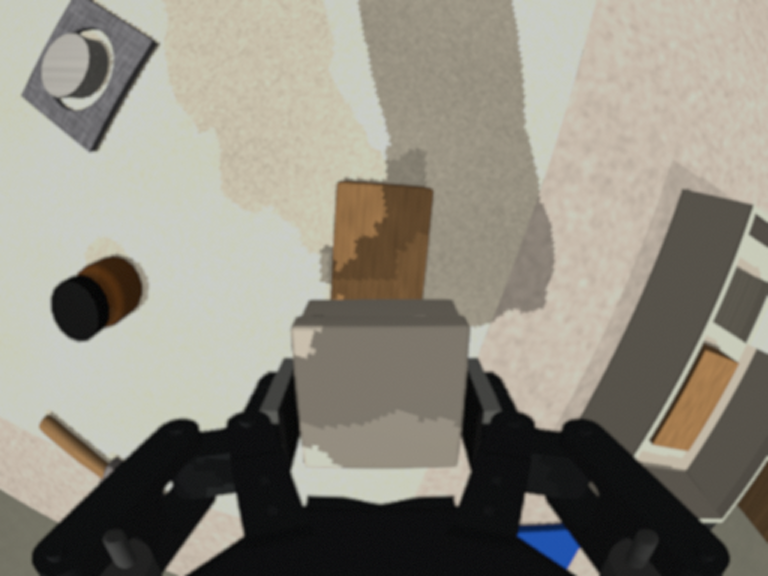

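Emit:
{"op": "jog_arm", "data": {
  "xyz": [
    [-0.3,-0.1,0.15],
    [-0.65,-0.2,0.35],
    [-1,-0.23,0.5]
  ],
  "rotation": [
    [0.005,0.03,0],
    [0.005,0.07,0],
    [0.005,0.094,0]
  ],
  "jaw": [-1,-1,-1]
}}

```text
time_s: 24.38
tool_pos: [0.5136, 0.2758, 0.1583]
ee_rot: [[-0.121, -0.006, -0.993], [0.993, -0.002, -0.121], [-0.001, -1.0, 0.006]]
force: [0.9, 0.1, -1.3]
gripper_width: 0.0529
```

```bash
python3 plan.py .448 -.146 .16 -173
```

```text
t 24.38 pos [513.6 275.8 158.3] zyaw -173.0 q6 0.24 w 52.9 F [ 0.9  0.1 -1.3]
xyz [-4.11 -0.01  1.16] rot [-0.003 -0.    -0.001]
```

Emit:
{"op": "jog_arm", "data": {
  "xyz": [
    [-0.5,-0.03,0.14],
    [-1,-0.03,0.28]
  ],
  "rotation": [
    [-0.003,0,0],
    [-0.003,0,0]
  ],
  "jaw": [-1,-1]
}}

```text
time_s: 24.62
tool_pos: [0.4963, 0.1716, 0.1603]
ee_rot: [[-0.122, -0.002, -0.993], [0.993, -0.002, -0.122], [-0.002, -1.0, 0.003]]
force: [0.4, -0.7, -1.2]
gripper_width: 0.0531
```

Emit:
{"op": "jog_arm", "data": {
  "xyz": [
    [-0.5,-0.03,0.14],
    [-1,-0.03,0.28]
  ],
  "rotation": [
    [-0.001,0,0],
    [-0.001,0,0]
  ],
  "jaw": [-1,-1]
}}

```text
time_s: 24.88
tool_pos: [0.4791, 0.0673, 0.1624]
ee_rot: [[-0.122, -0.003, -0.993], [0.993, -0.002, -0.122], [-0.001, -1.0, 0.003]]
force: [1.3, 0.1, -1.2]
gripper_width: 0.0533
```

Emit:
{"op": "jog_arm", "data": {
  "xyz": [
    [-0.5,-0.03,0.14],
    [-1,-0.03,0.28]
  ],
  "rotation": [
    [-0.001,0,0],
    [-0.001,0,0]
  ],
  "jaw": [-1,-1]
}}

```text
time_s: 25.12
tool_pos: [0.462, -0.0367, 0.1646]
ee_rot: [[-0.122, -0.003, -0.993], [0.993, -0.001, -0.122], [-0.001, -1.0, 0.003]]
force: [0.2, 0.2, -0.3]
gripper_width: 0.0531
```

```bash
python3 plan.py .448 -.146 .16 -173
```

```text
t 25.12 pos [462.  -36.7 164.6] zyaw -173.0 q6 -0.36 w 53.1 F [ 0.2  0.2 -0.3]
xyz [-1.07  0.05  0.27] rot [-0.001  0.    -0.   ]
```

Emit:
{"op": "jog_arm", "data": {
  "xyz": [
    [-0.5,0,0.14],
    [-1,0,0.27],
    [-1,0,0.27],
    [-1,0,0.27]
  ],
  "rotation": [
    [-0.001,0,0],
    [-0.001,0,0],
    [-0.001,0,0],
    [-0.001,0,0]
  ],
  "jaw": [-1,-1,-1,-1]
}}

```text
time_s: 25.62
tool_pos: [0.4464, -0.1386, 0.1638]
ee_rot: [[-0.121, -0.003, -0.993], [0.993, 0.001, -0.121], [0.001, -1.0, 0.003]]
force: [-0.5, 0.3, -1.2]
gripper_width: 0.0535
```

```bash
python3 plan.py .448 -.146 .06 -173;python3 wr.py 20; python3 - <<'E'
from h import *
d=np.load("w20.npy",allow_pickle=True).item()
crop(d["image"],170,90,170,150,4,"pics/w20c.png")
E
```

```text
t 25.62 pos [ 446.4 -138.6  163.8] zyaw -173.0 q6 -0.58 w 53.5 F [-0.5  0.3 -1.2]
xyz [-0.08  1.04 -0.01] rot [-0.001 -0.     0.   ]
[ 0.4464 -0.1386  0.1638] 0.053495103999779484
```

View pics/w20c.png

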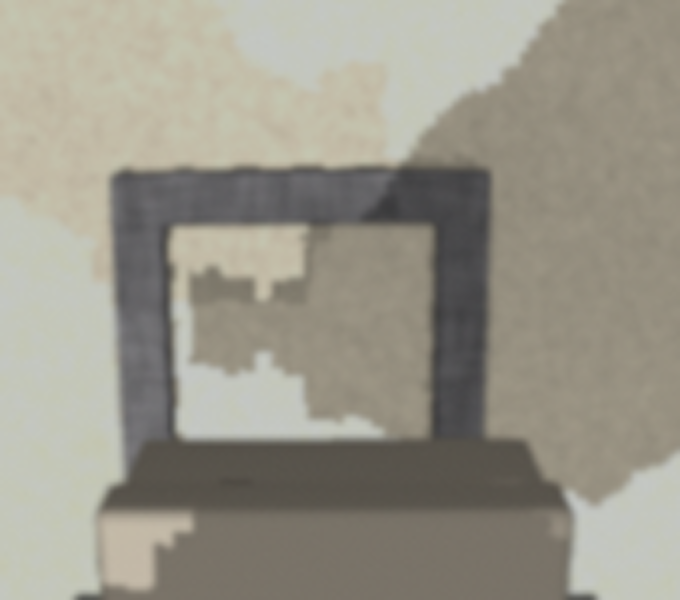

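```bash
python3 - <<'E'
from h import *
d=np.load("w20.npy",allow_pickle=True).item(); s=d["state"]; R=np.array(s["ee_rot"])
f=lambda u,v:(170+u/4-.375,90+v/4-.375)
def g(a,b,h):
    A=wplane(d,s,*f(*a),.012)*1000;B=wplane(d,s,*f(*b),.012)*1000
    v=(B-A)[:2];L=np.linalg.norm(v);v/=L;n=np.array([v[1],-v[0]])
    if n[0]<0:n=-n
    c=(A+B)[:2]/2+n*h
    T=(np.append(c,12)/1000-s["tool_pos"])@R*1000
    print(np.round(c,1),"len",round(L,1),"axis",np.degrees(np.arctan2(n[1],n[0])),"tool",np.round(T,1))
g((113,174),(490,174),49);g((168,224),(436,224),35)
L=[wplane(d,s,*f(*c),.012)*1000 for c in [(113,175),(126,480),(490,175),(485,430)]]
for a,b in((0,1),(2,3)): v=L[b]-L[a];print(np.degrees(np.arctan2(v[1],v[0])))
# held box
for u,v in [(292,326),(470,326),(465,465),(302,467)]:
    e,r=wray(d,s,u/1.5-.17,v/1.5-.17); e=R.T@(e-s["tool_pos"]); r=R.T@r
    print(np.round((e+r*(-.0293-e[1])/r[1])*1000,1))
E
```

```text
[ 448.8 -147.3] len 96.5 axis 6.722594775710574 tool [ -9.  151.8  -1.7]
[ 448.  -147.1] len 68.9 axis 6.768016897970569 tool [ -8.8 151.8  -0.9]
6.75912198155637
7.589933468663438
[-26.4 -29.3  28.1]
[ 26.5 -29.3  28. ]
[ 29.5 -29.3 -24.9]
[-27.6 -29.3 -25.7]
```

```bash
python3 plan.py .4495 -.1475 .065 -173
```

```text
t 25.68 pos [ 446.7 -138.2  163.9] zyaw -172.9 q6 -0.58 w 53.0 F [ 0.2  0.9 -1.2]
xyz [-0.1   0.99 -0.02] rot [-0.001  0.     0.   ]
```

Emit:
{"op": "jog_arm", "data": {
  "xyz": [
    [-0.1,0.3,-0.02],
    [-0.1,0.6,-0.02],
    [-0.1,0.85,-0.02],
    [-0.1,0.99,-0.02],
    [-0.1,0.99,-0.02],
    [-0.1,0.99,-0.02]
  ],
  "rotation": [
    [-0.001,0,0],
    [-0.001,0,0],
    [-0.001,0,0],
    [-0.001,0,0],
    [-0.001,0,0],
    [-0.001,0,0]
  ],
  "jaw": [-1,-1,-1,-1,-1,-1]
}}

```text
time_s: 26.42
tool_pos: [0.4504, -0.1477, 0.0657]
ee_rot: [[-0.124, 0.001, -0.992], [0.992, 0.0, -0.124], [0.0, -1.0, -0.001]]
force: [-0.1, 0.5, -0.6]
gripper_width: 0.0533
```

```bash
python3 plan.py .4495 -.1475 .01 -173;python3 wr.py 21
```

```text
t 26.43 pos [ 450.4 -147.7   65.7] zyaw -172.9 q6 -0.6 w 53.3 F [-0.1  0.5 -0.6]
xyz [0.   0.56 0.01] rot [0.    0.001 0.   ]
[ 0.4504 -0.1477  0.0657] 0.0533337906168967
```

View pics/w21.png

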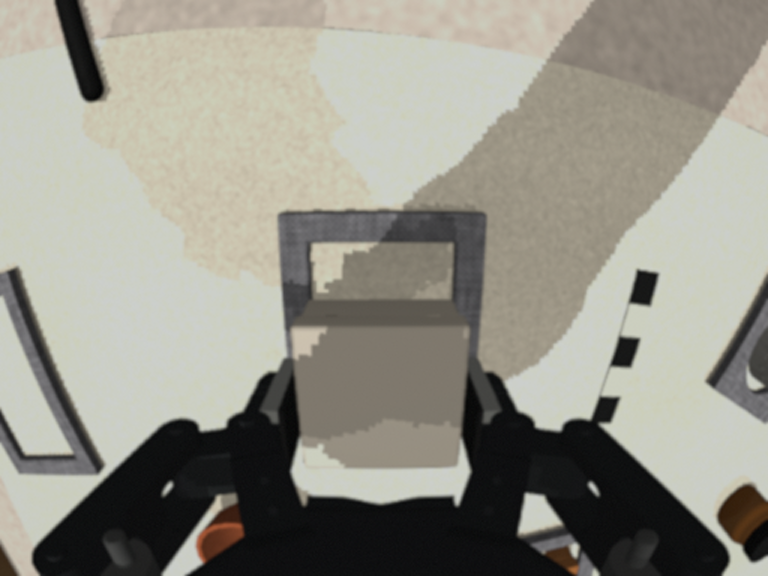

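Emit:
{"op": "jog_arm", "data": {
  "xyz": [
    [0,0.2,0.01],
    [0,0.4,0.01],
    [0,0.5,0.01],
    [0,0.56,0.01],
    [0,0.56,0.01],
    [0,0.56,0.01]
  ],
  "rotation": [
    [0,0,0],
    [0,0,0],
    [0,0,0],
    [0,0,0],
    [0,0,0],
    [0,0,0]
  ],
  "jaw": [-1,-1,-1,-1,-1,-1]
}}

```text
time_s: 27.22
tool_pos: [0.45, -0.1483, 0.0103]
ee_rot: [[-0.123, 0.002, -0.992], [0.992, -0.001, -0.123], [-0.001, -1.0, -0.002]]
force: [-0.1, -0.4, -1.1]
gripper_width: 0.0532
```

```bash
python3 plan.py .4495 -.1475 .0047 -173;python3 wr.py 22
```

```text
t 27.23 pos [ 450.  -148.3   10.3] zyaw -172.9 q6 -0.6 w 53.2 F [-0.1 -0.4 -1.1]
xyz [0.01 0.06 0.  ] rot [ 0.001  0.001 -0.   ]
[ 0.45   -0.1483  0.0103] 0.05323154452811081
```

View pics/w22.png

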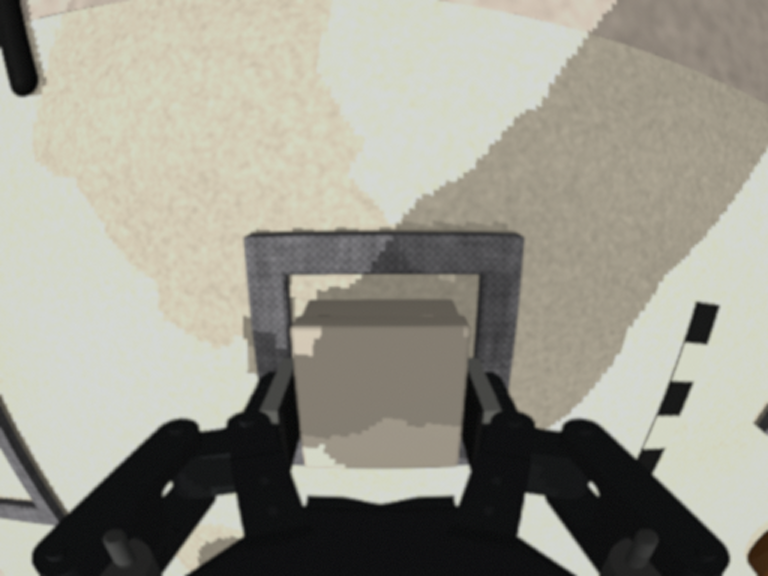

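Emit:
{"op": "jog_arm", "data": {
  "xyz": [
    [0.01,0.03,0],
    [0.01,0.05,0],
    [0.01,0.06,0],
    [0.01,0.07,0],
    [0.01,0.07,0]
  ],
  "rotation": [
    [0.001,0,0],
    [0.001,0,0],
    [0.001,0,0],
    [0.001,0,0],
    [0.001,0,0]
  ],
  "jaw": [-1,-1,-1,-1,-1]
}}

```text
time_s: 27.9
tool_pos: [0.4498, -0.1472, 0.0046]
ee_rot: [[-0.123, 0.0, -0.992], [0.992, -0.001, -0.123], [-0.001, -1.0, 0.0]]
force: [-4.6, 2.8, 15.9]
gripper_width: 0.0533
```

Contact at the predicted height; release.

Emit:
{"op": "jog_arm", "data": {
  "xyz": [
    [0,-0.01,0],
    [0,-0.01,0],
    [0,-0.01,0],
    [0,-0.02,0],
    [0,-0.02,0],
    [0,-0.02,0]
  ],
  "rotation": [
    [0,0,0],
    [0,0,0],
    [0,0,0],
    [0,0,0],
    [0,0,0],
    [0,0,0]
  ],
  "jaw": [-1,0.3,0.4,0.5,0.7,0.7]
}}

```text
time_s: 28.65
tool_pos: [0.4498, -0.1473, 0.0065]
ee_rot: [[-0.123, 0.0, -0.992], [0.992, -0.001, -0.123], [-0.001, -1.0, 0.0]]
force: [-0.0, 0.5, 0.6]
gripper_width: 0.0724
```

Emit:
{"op": "jog_arm", "data": {
  "xyz": [
    [0,-0.2,0],
    [0,-0.6,0],
    [0,-1,0],
    [0,-1,0]
  ],
  "rotation": [
    [0,0,0],
    [0,0,0],
    [0,0,0],
    [0,0,0]
  ],
  "jaw": [0.7,0.75,0.8,0.8]
}}

```text
time_s: 29.15
tool_pos: [0.4522, -0.1483, 0.1094]
ee_rot: [[-0.124, 0.006, -0.992], [0.992, -0.004, -0.124], [-0.005, -1.0, -0.005]]
force: [-0.7, -0.8, 1.1]
gripper_width: 0.0766
```

```bash
python3 plan.py .529 .3855 .15 -166;python3 wr.py 23
```

```text
t 29.15 pos [ 452.2 -148.3  109.4] zyaw -172.9 q6 -0.6 w 76.6 F [-0.7 -0.8  1.1]
xyz [ 5.2  -0.42 -1.42] rot [ 0.002 -0.06  -0.002]
[ 0.4522 -0.1483  0.1094] 0.07656878337865465
```

View pics/w23.png

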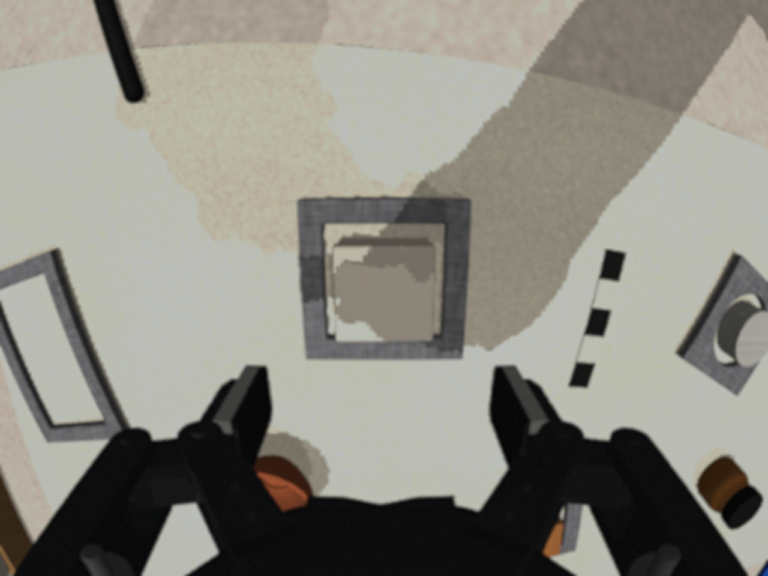

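Emit:
{"op": "jog_arm", "data": {
  "xyz": [
    [0.4,-0.3,-0.1],
    [0.7,-0.5,-0.2],
    [1,-0.5,-0.27]
  ],
  "rotation": [
    [0.002,-0.02,0],
    [0.002,-0.04,0],
    [0.002,-0.06,-0.002]
  ],
  "jaw": [0.8,0.8,0.8]
}}

```text
time_s: 29.58
tool_pos: [0.4657, -0.0441, 0.1576]
ee_rot: [[-0.243, -0.001, -0.97], [0.97, 0.001, -0.243], [0.001, -1.0, 0.001]]
force: [0.2, -0.5, 0.1]
gripper_width: 0.0767
```

```bash
python3 plan.py .529 .3855 .15 -166
```

```text
t 29.57 pos [465.7 -44.1 157.6] zyaw -166.0 q6 -0.5 w 76.7 F [ 0.2 -0.5  0.1]
xyz [ 4.01  0.08 -1.66] rot [-0.  0.  0.]
```

Emit:
{"op": "jog_arm", "data": {
  "xyz": [
    [0.5,0,-0.2],
    [1,0,-0.41]
  ],
  "rotation": [
    [0,0,0],
    [0,0,0]
  ],
  "jaw": [0.8,0.8]
}}

```text
time_s: 29.82
tool_pos: [0.4805, 0.0642, 0.1563]
ee_rot: [[-0.242, -0.003, -0.97], [0.97, 0.001, -0.242], [0.001, -1.0, 0.002]]
force: [0.7, 0.4, -0.2]
gripper_width: 0.077
```

Emit:
{"op": "jog_arm", "data": {
  "xyz": [
    [0.5,0,-0.2],
    [1,0,-0.41]
  ],
  "rotation": [
    [0,0,0],
    [0,0,0]
  ],
  "jaw": [0.8,0.8]
}}

```text
time_s: 30.08
tool_pos: [0.4951, 0.1728, 0.1546]
ee_rot: [[-0.242, -0.005, -0.97], [0.97, -0.0, -0.242], [0.001, -1.0, 0.005]]
force: [0.9, -0.3, 0.4]
gripper_width: 0.0767
```

Emit:
{"op": "jog_arm", "data": {
  "xyz": [
    [0.5,0,-0.2],
    [1,0,-0.41]
  ],
  "rotation": [
    [0,0,0],
    [0,0,0]
  ],
  "jaw": [0.8,0.8]
}}

```text
time_s: 30.32
tool_pos: [0.5097, 0.2811, 0.1524]
ee_rot: [[-0.242, -0.008, -0.97], [0.97, -0.001, -0.242], [0.001, -1.0, 0.008]]
force: [1.2, -1.0, -0.3]
gripper_width: 0.0769
```

```bash
python3 plan.py .529 .3855 .12 -166
```

```text
t 30.32 pos [509.7 281.1 152.4] zyaw -166.0 q6 0.13 w 76.9 F [ 1.2 -1.  -0.3]
xyz [ 0.97  0.32 -0.44] rot [-0.004  0.     0.   ]
```

Emit:
{"op": "jog_arm", "data": {
  "xyz": [
    [0.5,0,-0.2],
    [0.97,0,-0.44],
    [0.97,0,-0.44],
    [0.97,0,-0.44]
  ],
  "rotation": [
    [-0.004,0,0],
    [-0.004,0,0],
    [-0.004,0,0],
    [-0.004,0,0]
  ],
  "jaw": [0.8,0.8,0.8,0.8]
}}

```text
time_s: 30.82
tool_pos: [0.5278, 0.3851, 0.1502]
ee_rot: [[-0.242, -0.003, -0.97], [0.97, -0.001, -0.242], [-0.001, -1.0, 0.003]]
force: [-0.2, -0.4, 0.2]
gripper_width: 0.0771
```

```bash
python3 plan.py .529 .3855 .05 -166;python3 wr.py 24; python3 - <<'E'
from h import *
d=np.load("w24.npy",allow_pickle=True).item()
crop(d["image"],170,100,170,150,4,"pics/w24c.png")
E
```

```text
t 30.82 pos [527.8 385.1 150.2] zyaw -166.0 q6 0.27 w 77.1 F [-0.2 -0.4  0.2]
xyz [ 0.    1.   -0.02] rot [-0.002  0.    -0.   ]
[0.5278 0.3851 0.1502] 0.07711255875258269
```

View pics/w24c.png

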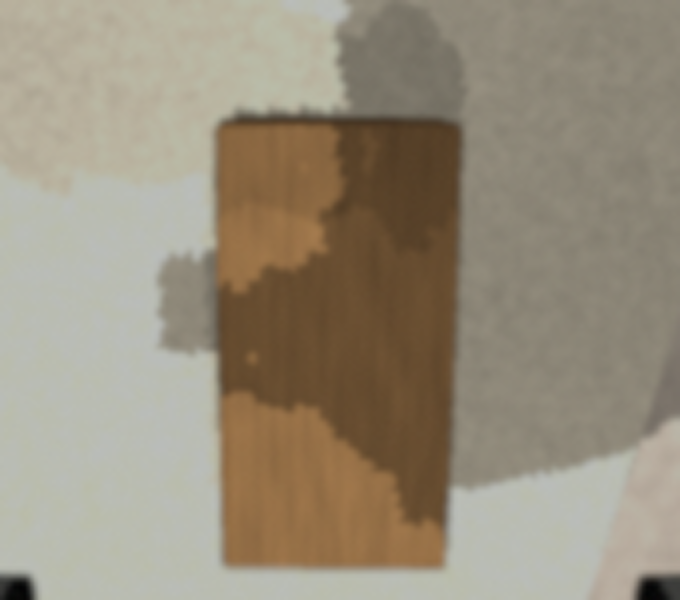

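```bash
python3 - <<'E'
from h import *
d=np.load("w24.npy",allow_pickle=True).item(); s=d["state"]; R=np.array(s["ee_rot"])
f=lambda u,v:(170+u/4-.375,100+v/4-.375)
for C,z in (([(218,122),(461,123),(446,569),(223,567)],.034),):
    P=np.array([wplane(d,s,*f(*c),z)*1000 for c in C]); T=(P/1000-s["tool_pos"])@R*1000
    a=P[2]+P[3]-P[0]-P[1]
    print(np.round(P.mean(0),1),"tool",np.round(T.mean(0),1),[round(float(np.linalg.norm(P[i]-P[(i+1)%4])),1) for i in range(4)],np.degrees(np.arctan2(a[1],a[0])))
E
```

```text
[529.2 385.7  34. ] tool [  0.3 116.2  -1.8] [54.5, 110.1, 55.9, 109.7] 13.405698785557234
```

Emit:
{"op": "jog_arm", "data": {
  "xyz": [
    [0,0.3,-0.02],
    [0,0.6,-0.02],
    [0,0.85,-0.02],
    [0,1,-0.02],
    [0,1,-0.02]
  ],
  "rotation": [
    [-0.002,0.005,0],
    [-0.002,0.005,0],
    [-0.002,0.005,0],
    [-0.002,0.005,0],
    [-0.002,0.005,0]
  ],
  "jaw": [0.8,0.8,0.8,0.8,0.8]
}}

```text
time_s: 31.5
tool_pos: [0.5291, 0.3837, 0.0498]
ee_rot: [[-0.23, -0.001, -0.973], [0.973, -0.001, -0.23], [-0.001, -1.0, 0.001]]
force: [-0.8, 0.1, 0.1]
gripper_width: 0.0771
```

```bash
python3 plan.py .5292 .3857 .0015 -166.5;python3 wr.py 25
```

```text
t 31.5 pos [529.1 383.7  49.8] zyaw -166.7 q6 0.28 w 77.1 F [-0.8  0.1  0.1]
xyz [ 0.02  0.48 -0.01] rot [-0.    -0.002 -0.001]
[0.5291 0.3837 0.0498] 0.07712917107850911
```

View pics/w25.png

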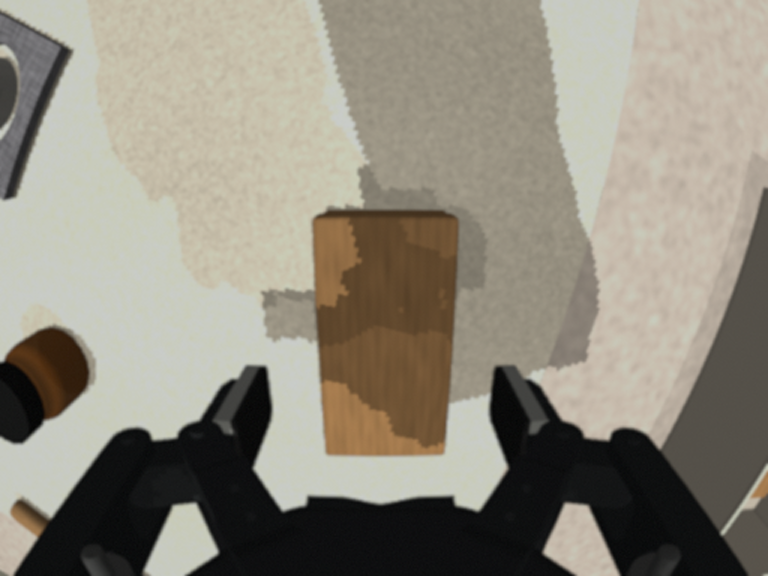

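Emit:
{"op": "jog_arm", "data": {
  "xyz": [
    [0.02,0.2,-0.01],
    [0.02,0.35,-0.01],
    [0.02,0.48,-0.01],
    [0.02,0.48,-0.01],
    [0.02,0.48,-0.01]
  ],
  "rotation": [
    [0,0,0],
    [0,0,0],
    [0,0,0],
    [0,0,0],
    [0,0,0]
  ],
  "jaw": [0.8,0.8,0.8,0.8,0.8]
}}

```text
time_s: 32.17
tool_pos: [0.5306, 0.3866, 0.003]
ee_rot: [[-0.231, 0.001, -0.973], [0.973, -0.0, -0.231], [-0.001, -1.0, -0.001]]
force: [0.7, 0.1, -0.4]
gripper_width: 0.0769
```

Emit:
{"op": "jog_arm", "data": {
  "xyz": [
    [0,0,0],
    [0,0,0],
    [0,0,0],
    [0,0,0],
    [0,0,0],
    [0,0,0]
  ],
  "rotation": [
    [0,0,0],
    [0,0,0],
    [0,0,0],
    [0,0,0],
    [0,0,0],
    [0,0,0]
  ],
  "jaw": [0.5,0.4,-1,-1,-1,-1],
  "squeeze": 40
}}

```text
time_s: 32.92
tool_pos: [0.531, 0.3869, 0.0038]
ee_rot: [[-0.231, 0.002, -0.973], [0.973, 0.0, -0.231], [-0.0, -1.0, -0.002]]
force: [-0.8, -0.5, 6.3]
gripper_width: 0.055
```

```bash
python3 plan.py .5292 .3857 .0015 -166.5;python3 wr.py 26
```

```text
t 32.92 pos [531.  386.9   3.8] zyaw -166.7 q6 0.28 w 55.0 F [-0.8 -0.5  6.3]
xyz [-0.01  0.02  0.02] rot [ 0.001 -0.001 -0.   ]
[0.531  0.3869 0.0038] 0.055049310747084614
```

View pics/w26.png

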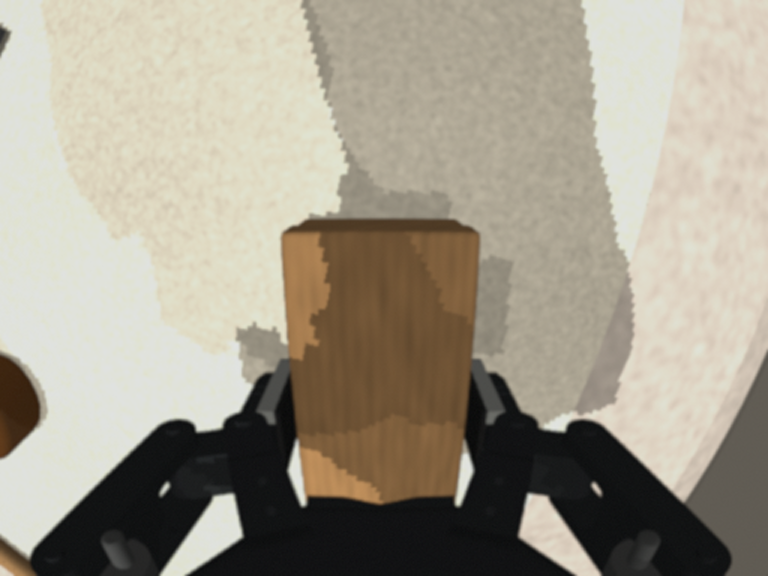

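Emit:
{"op": "jog_arm", "data": {
  "xyz": [
    [0,-0.05,0],
    [0,-0.2,0],
    [0,-0.5,0],
    [0,-0.9,0],
    [0,-1,0],
    [0,-1,0]
  ],
  "rotation": [
    [0,0,0],
    [0,0,0],
    [0,0,0],
    [0,0,0],
    [0,0,0],
    [0,0,0]
  ],
  "jaw": [-1,-1,-1,-1,-1,-1]
}}

```text
time_s: 33.72
tool_pos: [0.5312, 0.3871, 0.1044]
ee_rot: [[-0.231, 0.004, -0.973], [0.973, 0.001, -0.231], [0.0, -1.0, -0.004]]
force: [-0.0, -0.4, -1.3]
gripper_width: 0.0552
```

```bash
python3 plan.py .505 -.05 .17 -161;python3 wr.py 27
```

```text
t 33.73 pos [531.2 387.1 104.4] zyaw -166.7 q6 0.29 w 55.2 F [-0.  -0.4 -1.3]
xyz [-4.19 -0.66  1.26] rot [ 0.002 -0.049 -0.   ]
[0.5312 0.3871 0.1044] 0.05524606661477247
```

View pics/w27.png

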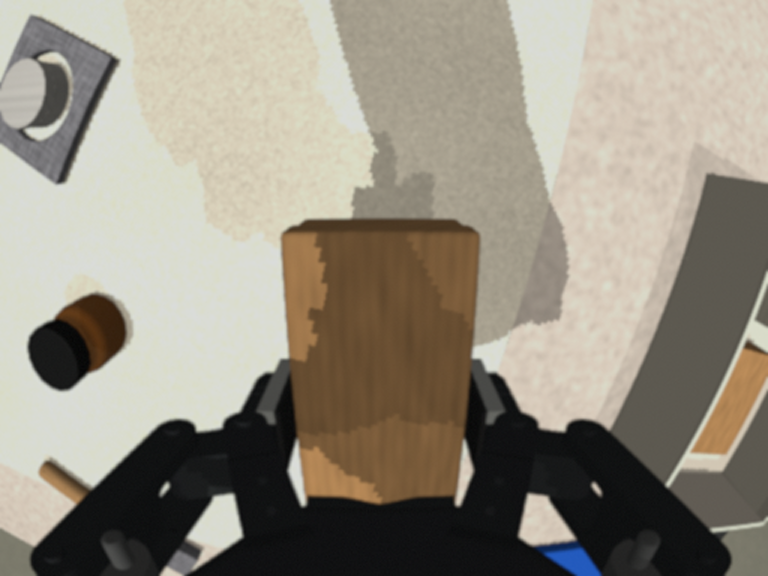

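Emit:
{"op": "jog_arm", "data": {
  "xyz": [
    [-0.3,-0.3,0.1],
    [-0.6,-0.5,0.2],
    [-1,-0.7,0.3]
  ],
  "rotation": [
    [0.002,-0.02,0],
    [0.002,-0.04,0],
    [0.002,-0.049,0]
  ],
  "jaw": [-1,-1,-1]
}}

```text
time_s: 34.15
tool_pos: [0.5228, 0.2815, 0.1717]
ee_rot: [[-0.327, -0.005, -0.945], [0.945, -0.002, -0.327], [-0.0, -1.0, 0.006]]
force: [-0.5, -0.8, -1.5]
gripper_width: 0.0554
```

```bash
python3 plan.py .505 -.05 .18 -161
```

```text
t 34.15 pos [522.8 281.5 171.7] zyaw -160.9 q6 0.04 w 55.4 F [-0.5 -0.8 -1.5]
xyz [-3.07 -0.07  1.25] rot [-0.003  0.001 -0.   ]
```

Emit:
{"op": "jog_arm", "data": {
  "xyz": [
    [-0.5,-0.03,0.2],
    [-1,-0.05,0.4]
  ],
  "rotation": [
    [-0.003,0,0],
    [-0.003,0,0]
  ],
  "jaw": [-1,-1]
}}

```text
time_s: 34.4
tool_pos: [0.5163, 0.1722, 0.1754]
ee_rot: [[-0.327, -0.002, -0.945], [0.945, -0.001, -0.327], [-0.0, -1.0, 0.003]]
force: [0.1, -0.7, -1.9]
gripper_width: 0.0551
```

Emit:
{"op": "jog_arm", "data": {
  "xyz": [
    [-0.5,-0.03,0.2],
    [-1,-0.03,0.4]
  ],
  "rotation": [
    [-0.001,0,0],
    [-0.001,0,0]
  ],
  "jaw": [-1,-1]
}}

```text
time_s: 34.65
tool_pos: [0.5099, 0.0629, 0.1769]
ee_rot: [[-0.327, -0.003, -0.945], [0.945, -0.001, -0.327], [0.001, -1.0, 0.003]]
force: [1.5, 0.2, -0.2]
gripper_width: 0.0553
```

Emit:
{"op": "jog_arm", "data": {
  "xyz": [
    [-0.5,-0.03,0.2],
    [-1,-0.03,0.4]
  ],
  "rotation": [
    [-0.001,0,0],
    [-0.001,0,0]
  ],
  "jaw": [-1,-1]
}}

```text
time_s: 34.9
tool_pos: [0.5034, -0.0462, 0.1784]
ee_rot: [[-0.327, -0.004, -0.945], [0.945, 0.001, -0.327], [0.002, -1.0, 0.003]]
force: [0.8, -1.3, -0.9]
gripper_width: 0.0553
```

```bash
python3 plan.py .542 -.40 .18 -161
```

```text
t 34.9 pos [503.4 -46.2 178.4] zyaw -160.9 q6 -0.57 w 55.3 F [ 0.8 -1.3 -0.9]
xyz [-3.47 -0.02  0.79] rot [-0.002  0.001  0.001]
```

Emit:
{"op": "jog_arm", "data": {
  "xyz": [
    [-0.5,-0.03,0.11],
    [-1,-0.03,0.23]
  ],
  "rotation": [
    [-0.002,0,0.001],
    [-0.002,0,0.001]
  ],
  "jaw": [-1,-1]
}}

```text
time_s: 35.15
tool_pos: [0.5133, -0.1495, 0.1797]
ee_rot: [[-0.327, -0.002, -0.945], [0.945, 0.001, -0.327], [0.002, -1.0, 0.001]]
force: [1.0, 1.1, -1.2]
gripper_width: 0.0549
```

Emit:
{"op": "jog_arm", "data": {
  "xyz": [
    [-0.5,-0.03,0.11],
    [-1,-0.03,0.23]
  ],
  "rotation": [
    [-0.001,0,0],
    [-0.001,0,0]
  ],
  "jaw": [-1,-1]
}}

```text
time_s: 35.4
tool_pos: [0.5233, -0.2528, 0.1806]
ee_rot: [[-0.327, -0.003, -0.945], [0.945, 0.004, -0.327], [0.005, -1.0, 0.001]]
force: [1.7, -0.1, -1.1]
gripper_width: 0.0557
```

Emit:
{"op": "jog_arm", "data": {
  "xyz": [
    [-0.5,-0.03,0.11],
    [-1,-0.03,0.23],
    [-1,-0.03,0.23]
  ],
  "rotation": [
    [-0.001,0,0],
    [-0.001,0,0],
    [-0.001,0,0]
  ],
  "jaw": [-1,-1,-1]
}}

```text
time_s: 35.78
tool_pos: [0.5331, -0.358, 0.1804]
ee_rot: [[-0.322, -0.003, -0.947], [0.947, 0.006, -0.322], [0.006, -1.0, 0.001]]
force: [-1.0, 1.2, -1.0]
gripper_width: 0.0553
```

```bash
python3 plan.py .542 -.40 .18 -161; python3 wr.py 28
```

```text
t 35.77 pos [ 533.1 -358.   180.4] zyaw -161.2 q6 -1.04 w 55.3 F [-1.   1.2 -1. ]
xyz [-0.43  0.    0.05] rot [-0.    -0.002  0.003]
[ 0.5331 -0.358   0.1804] 0.05525407600317586
```

View pics/w28.png

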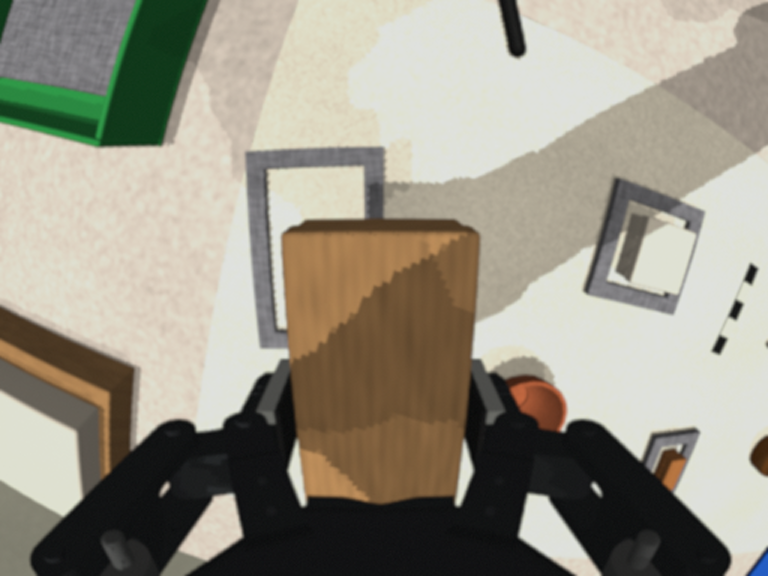

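```bash
python3 - <<'E'
from h import *
d=np.load("w28.npy",allow_pickle=True).item()
crop(d["image"],155,85,120,155,4,"pics/w28c.png")
t=np.load("t.npy",allow_pickle=True).item()
print("tray",plane(t,419,147,.03),"green",plane(t,432,208,.05))
E
```

```text
tray [ 0.69217797 -0.52394863  0.03      ] green [ 0.50358474 -0.53788261  0.05      ]
```

View pics/w28c.png

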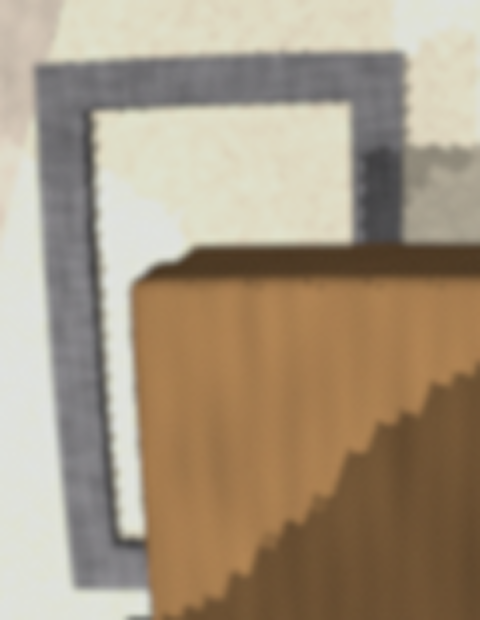

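```bash
python3 - <<'E'
from h import *
d=np.load("w28.npy",allow_pickle=True).item(); s=d["state"]; R=np.array(s["ee_rot"])
f=lambda u,v:(155+u/4-.375,85+v/4-.375)
for TL,TR,BL in (((37,68),(403,54),(75,587)),((86,111),(353,102),(110,548))):
    A,B,C=[wplane(d,s,*f(*c),.012)*1000 for c in (TL,TR,BL)]
    v=C-A; w=B-A
    print(np.round((B+C)[:2]/2,1),"W",np.linalg.norm(B-A).round(1),"L",np.linalg.norm(v).round(1),"axis",np.degrees(np.arctan2(v[1],v[0])).round(1),(np.degrees(np.arctan2(w[1],w[0]))-90).round(1))
    print("tool",np.round(((B+C)/2000-s["tool_pos"])@R*1000,1))
E
```

```text
[ 542.  -403.9] W 99.2 L 152.3 axis 19.0 19.2
tool [-47.3 168.1   6.3]
[ 542.1 -404.4] W 72.4 L 126.8 axis 18.4 19.1
tool [-47.8 168.1   6.3]
```

```bash
python3 - <<'E'
from h import *
d=np.load("w28.npy",allow_pickle=True).item(); s=d["state"]; R=np.array(s["ee_rot"])
for u,v in [(283,234),(479,234)]:
    e,r=wray(d,s,u/1.5-.17,v/1.5-.17); e=R.T@(e-s["tool_pos"]); r=R.T@r
    print(np.round((e+r*(-.0302-e[1])/r[1])*1000,1))
E
python3 plan.py .5435 -.4035 .09 -161
```

```text
[-27.2 -30.2  55.9]
[ 27.2 -30.2  55.9]
t 35.83 pos [ 533.  -355.7  180.5] zyaw -161.1 q6 -1.04 w 55.6 F [-0.4  0.3 -1.7]
xyz [-0.49  0.9   0.05] rot [-0.    -0.001  0.004]
```

Emit:
{"op": "jog_arm", "data": {
  "xyz": [
    [-0.3,0,0.03],
    [-0.49,0.2,0.05],
    [-0.49,0.5,0.05],
    [-0.49,0.8,0.05],
    [-0.49,0.9,0.05],
    [-0.49,0.9,0.05]
  ],
  "rotation": [
    [0,0,0.004],
    [0,0,0.004],
    [0,0,0.004],
    [0,0,0.004],
    [0,0,0.004],
    [0,0,0.004]
  ],
  "jaw": [-1,-1,-1,-1,-1,-1]
}}

```text
time_s: 36.58
tool_pos: [0.5434, -0.4016, 0.0893]
ee_rot: [[-0.325, -0.003, -0.946], [0.946, 0.001, -0.325], [0.002, -1.0, 0.002]]
force: [0.9, 0.7, -1.0]
gripper_width: 0.055
```

```bash
python3 plan.py .5433 -.4036 .015 -161; python3 wr.py 29
```

```text
t 36.58 pos [ 543.4 -401.6   89.3] zyaw -161.0 q6 -1.08 w 55.0 F [ 0.9  0.7 -1. ]
xyz [-0.02  0.74  0.01] rot [-0.001 -0.     0.001]
[ 0.5434 -0.4016  0.0893] 0.055015852292163485
```

View pics/w29.png

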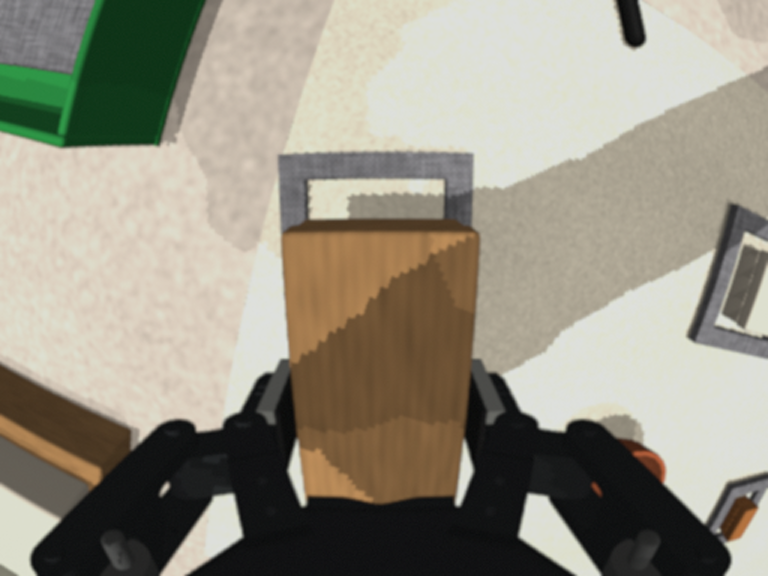

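Emit:
{"op": "jog_arm", "data": {
  "xyz": [
    [-0.02,0.25,0.01],
    [-0.02,0.5,0.01],
    [-0.02,0.65,0.01],
    [-0.02,0.73,0.01],
    [-0.02,0.73,0.01],
    [-0.02,0.73,0.01]
  ],
  "rotation": [
    [-0.001,0,0.001],
    [-0.001,0,0.001],
    [-0.001,0,0.001],
    [-0.001,0,0.001],
    [-0.001,0,0.001],
    [-0.001,0,0.001]
  ],
  "jaw": [-1,-1,-1,-1,-1,-1]
}}

```text
time_s: 37.38
tool_pos: [0.5443, -0.4053, 0.0186]
ee_rot: [[-0.325, 0.003, -0.946], [0.946, -0.003, -0.325], [-0.003, -1.0, -0.002]]
force: [0.2, -0.8, -1.2]
gripper_width: 0.0552
```

```bash
python3 plan.py .5433 -.4036 .0078 -161; python3 wr.py 30
```

```text
t 37.38 pos [ 544.3 -405.3   18.6] zyaw -161.0 q6 -1.08 w 55.2 F [ 0.2 -0.8 -1.2]
xyz [0.02 0.11 0.  ] rot [ 0.001 -0.    -0.002]
[ 0.5443 -0.4053  0.0186] 0.05519758940599415
```

View pics/w30.png

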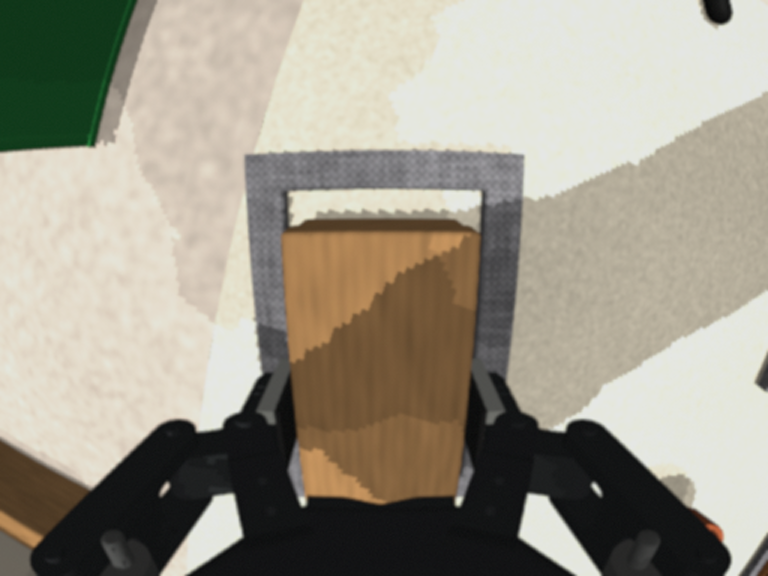

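Emit:
{"op": "jog_arm", "data": {
  "xyz": [
    [0.01,0.04,0],
    [0.01,0.07,0],
    [0.01,0.07,0],
    [0.01,0.09,0],
    [0.01,0.1,0],
    [0.01,0.1,0]
  ],
  "rotation": [
    [0.001,0,-0.002],
    [0.001,0,-0.002],
    [0.001,0,-0.002],
    [0.001,0,-0.002],
    [0.001,0,-0.002],
    [0.001,0,-0.002]
  ],
  "jaw": [-1,-1,-1,-1,-1,-1]
}}

```text
time_s: 38.17
tool_pos: [0.544, -0.4043, 0.0084]
ee_rot: [[-0.325, -0.0, -0.946], [0.946, 0.001, -0.325], [0.001, -1.0, 0.0]]
force: [0.4, -0.1, -1.5]
gripper_width: 0.0551
```

Emit:
{"op": "jog_arm", "data": {
  "xyz": [
    [0,0.01,0],
    [0,0.02,0],
    [0,0.02,0]
  ],
  "rotation": [
    [0,0,0],
    [0,0,0],
    [0,0,0]
  ],
  "jaw": [-1,-1,-1]
}}

```text
time_s: 38.55
tool_pos: [0.5441, -0.4044, 0.0078]
ee_rot: [[-0.325, 0.0, -0.946], [0.946, 0.0, -0.325], [0.0, -1.0, -0.0]]
force: [-2.5, 3.0, 6.9]
gripper_width: 0.055
```

```bash
python3 plan.py .5433 -.4036 .0078 -161; python3 wr.py 31
```

```text
t 38.55 pos [ 544.1 -404.4    7.8] zyaw -161.0 q6 -1.08 w 55.0 F [-2.5  3.   6.9]
xyz [ 0.01 -0.    0.01] rot [ 0. -0.  0.]
[ 0.5441 -0.4044  0.0078] 0.05504560865672498
```

View pics/w31.png

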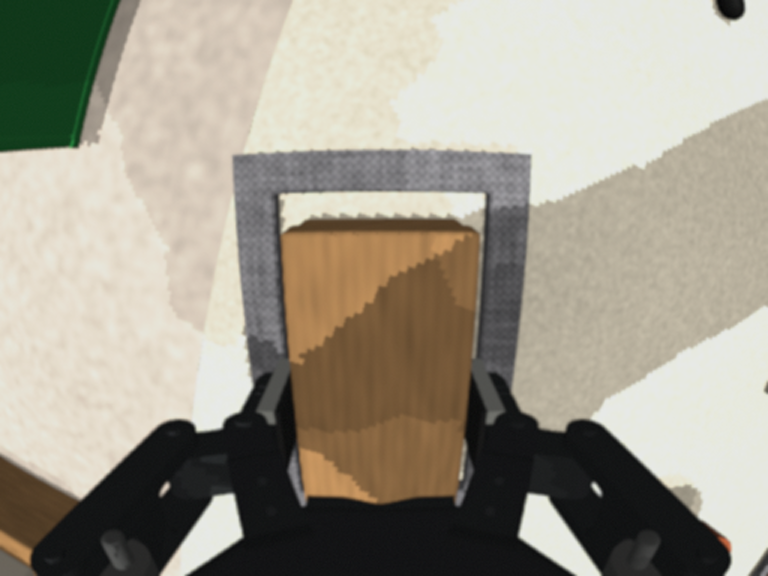

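Contact at exactly the predicted height. Release.

Emit:
{"op": "jog_arm", "data": {
  "xyz": [
    [0,0,0],
    [0,0,0],
    [0,0,0],
    [0,-0.02,0],
    [0,-0.02,0],
    [0,-0.02,0]
  ],
  "rotation": [
    [0,0,0],
    [0,0,0],
    [0,0,0],
    [0,0,0],
    [0,0,0],
    [0,0,0]
  ],
  "jaw": [-1,0.33,0.45,0.6,0.75,0.75]
}}

```text
time_s: 39.35
tool_pos: [0.5441, -0.4044, 0.0098]
ee_rot: [[-0.325, 0.0, -0.946], [0.946, 0.0, -0.325], [0.0, -1.0, -0.0]]
force: [1.0, 0.6, 0.5]
gripper_width: 0.0745
```

Emit:
{"op": "jog_arm", "data": {
  "xyz": [
    [0,-0.2,0],
    [0,-0.6,0],
    [0,-1,0],
    [0,-1,0]
  ],
  "rotation": [
    [0,0,0],
    [0,0,0],
    [0,0,0],
    [0,0,0]
  ],
  "jaw": [0.75,0.8,0.8,0.8]
}}

```text
time_s: 39.85
tool_pos: [0.5467, -0.4067, 0.1157]
ee_rot: [[-0.325, 0.007, -0.946], [0.946, -0.006, -0.325], [-0.008, -1.0, -0.004]]
force: [0.7, 0.8, 0.2]
gripper_width: 0.0769
```

Emit:
{"op": "jog_arm", "data": {
  "xyz": [
    [0,-0.4,0.3],
    [0,-0.8,0.8],
    [0,-1,1],
    [0,-1,1]
  ],
  "rotation": [
    [0,0,0],
    [0,0,0],
    [0,0,0],
    [0,0,0]
  ],
  "jaw": [0.8,0.8,0.8,0.8]
}}

```text
time_s: 40.35
tool_pos: [0.451, -0.4399, 0.2173]
ee_rot: [[-0.323, 0.009, -0.946], [0.946, -0.008, -0.323], [-0.011, -1.0, -0.006]]
force: [-0.3, 0.4, -0.0]
gripper_width: 0.0771
```

```bash
python3 plan.py .448 -.40 .2 -161; python3 wr.py 32; python3 - <<'E'
from h import *
t=bot.get_image("top"); sc=bot.get_image("scene")
np.save("t2.npy",t,allow_pickle=True)
crop(t["image"],180,140,240,125,3.3,"pics/t3.png")
crop(sc["image"],130,130,230,150,3.4,"pics/s33.png")
E
```

```text
t 40.35 pos [ 451.  -439.9  217.3] zyaw -161.2 q6 -1.22 w 77.1 F [-0.3  0.4 -0. ]
xyz [ 0.39  0.17 -0.1 ] rot [ 0.003 -0.001 -0.005]
[ 0.451  -0.4399  0.2173] 0.0770974275874347
```

View pics/w32.png

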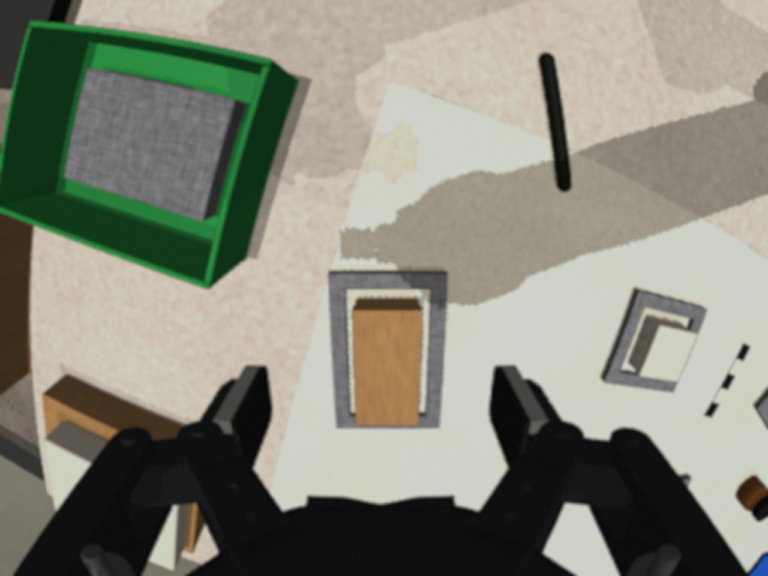

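View pics/t3.png

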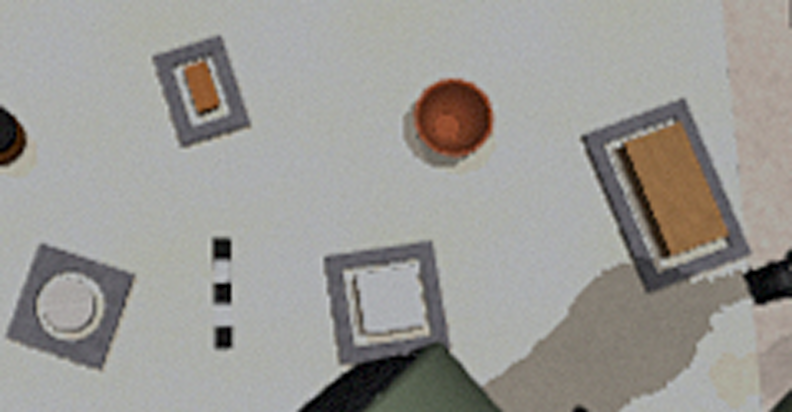

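View pics/s33.png

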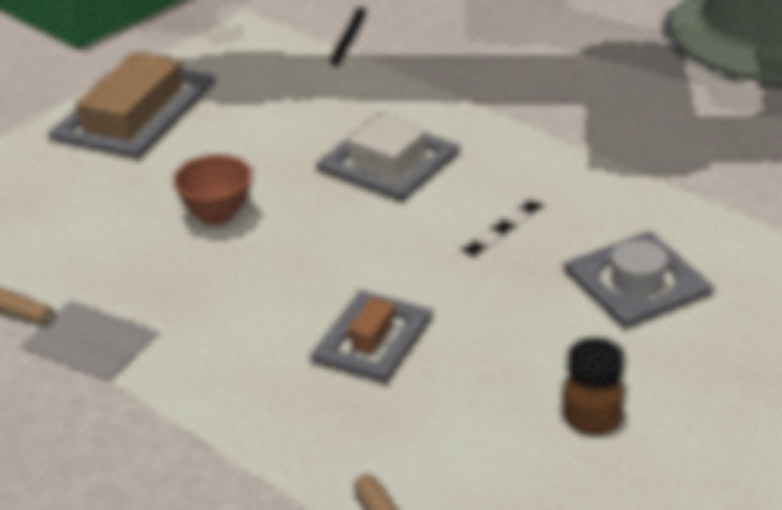

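```bash
python3 - <<'E'
from h import *
for f in ("t.npy","t2.npy"):
    t=np.load(f,allow_pickle=True).item(); hsv=cv2.cvtColor(t["image"],cv2.COLOR_RGB2HSV)
    b=((hsv[...,0]<12)&(hsv[...,1]>120)).astype(np.uint8); b[:,:295]=0;b[:,335:]=0;b[:160]=0;b[195:]=0
    m=cv2.moments(b); print(f,"bowl px",round(m["m10"]/m["m00"],2),round(m["m01"]/m["m00"],2))
print(bot.get_state()["time_s"], bot.job_done())
E
```

```text
t.npy bowl px 316.89 175.19
t2.npy bowl px 316.97 175.18
the job is handed in; nothing more can be done
40.5 None
```

I took the stack apart from the top down: small box, tin, square box, long box. Each went straight into its matching foam mount, and I handed the job in at 40.5 s on the robot's clock.

**Setting down:** Each box was lowered until its underside touched the card floor. Contact came within about 0.1 mm of the height worked out from its grasp, at 7 to 16 N, and the jaws opened only after that.

**Last checks:** The final wrist, top and scene pictures show all four boxes upright and flat inside their cut-outs with clearance round them. The arm was clear of everything. The bowl's image position changed by less than 0.1 pixel from first picture to last, so it did not move.

**What disagreed:**
- **Fingertips:** the wrist and scene views put them about 14 mm behind the reported TCP, not 14 mm ahead as the text says. I planned with the measured value, and the contact heights came out as expected.
- **Top camera:** it read some of the things about 2 to 5 mm off the other two cameras. I placed every box by the wrist view.

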